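# Load the wipe-test carrier and set the counting probe over it

## Task

Put the grey sample carrier with the white disc, disc up, over the two pins of the counting stage without forcing or dropping it, so that it lies fully home and flat; then level the probe and swing it on its arm over the stage, so that its window is level and centred over the white disc. Move the probe by its black handle, let nothing touch the thin copper-coloured window on its underside, and leave the carrier with the yellow disc and the other loose things on the bench where they are.

Things in the scene. Friction and masses are not known exactly. Their poses are not given: they have to be found in the camera images.
- carrier_centre (a point): Centre (half-way up) of the loose sample carrier: a flat grey plate 120 mm long (its x axis), 44 mm wide (y), 10 mm thick (z, up), 110 g, with a white disc of 33 mm in the middle of its upper face. Two through holes of 9.5 mm diameter lie on its long centre line, 45 mm either side of the centre; either way round fits the pins. It lies flat on the bench (on a blue pad, 0.6 mm, look only).
- source_carrier_centre (a point): Centre of another carrier of the same size and shape, but with a yellow disc. It stays where it is.
- stand: Counting stand, fixed: grey base plate 250 x 150 x 12 mm, column 22 mm thick, 175 mm tall. Origin on the column (swivel) axis at bench level; z up. Stage: pedestal whose top, 120 (y) x 30 mm (x), is 77 mm above the bench, its middle 150 mm from the origin along -x. Two upright flat-topped steel pins, 8 mm thick, 16 mm high (slight bevel), stand on it 45 mm either side of its middle along y.
- tilt_axis (a point): Point on the probe's tilt axis at the end of the arm, 100 mm from the swivel axis and 145 mm above the bench. The tilt axis is horizontal, square to the arm, and is this frame's y axis. The probe (white slab 135 x 90 x 24 mm) points along -x of this frame, away from the column; its back looks along +z, its window along -z.
- handle (a point): Middle of the black bridge handle across the probe's back: a flat-sided bar 96 mm long (this frame's y), 16 mm wide (x) and 14 mm deep (z), with a post at each end (76 mm free between them) and 29 mm of free room under it, above the back. In the tilt_axis frame it lies at x = -85 mm, z = +22 mm; square to the probe's back it is best taken from +z, the fingers closing along x.
- window_centre (a point): Centre of the thin window (86 x 66 mm) on the underside of the probe: in the tilt_axis frame at x = -50 mm, z = -40.5 mm. When level it is 27 mm above the stage's top, 17 mm above a carrier lying there. z points to the probe's back, up when level.
- swing_arm (a joint): Swivel of the arm about the column (rad). 0: the probe points from the column straight over the stage, window centred on it; positive: swung anticlockwise seen from above. Range -0.4 to 1.7, no stop at 0. A stiff friction joint (about 0.8 N m) that stays where it is left.
- probe (a joint): Tilt of the probe about the tilt axis (rad). 0: window level, facing down; positive: the free end with the handle hangs down (it would sweep the carrier off the stage). Range -0.4 to 1.0, no stop at 0. A stiff friction joint (about 0.8 N m) that stays where it is left.
- vial_pot_centre (a point): Centre of a grey lead vial pot with a yellow cap, 62 mm in diameter, 96 mm tall, standing on the bench.
- spray: White spray bottle, 60 mm in diameter, 170 mm tall; origin at the centre of its underside.
- tongs: Steel tongs, 220 mm long (x) and 36 mm wide, lying on the bench, 12 mm high; origin at the middle of the underside.
- syringe_shield: Dark metal syringe shield with an amber side window, 130 mm long (x), 36 mm wide, 30 mm high, lying on the bench; origin under its middle.
- dish: Open steel dish 140 x 200 x 35 mm standing on the bench; origin at the centre of its underside.
- carrier: The same carrier; origin at the centre of its underside, axes as above.
- window: The thin copper-coloured window itself, part of the probe (origin on the tilt axis); nothing may touch it.
Not all that is in view belongs to the job. Leave any green or red look-alike of the carrier alone.

How it is judged (in metres and radians):
At the end, for the whole second after the job is handed in: White-disc carrier on the stage, disc up, both pins through it: centre within 4 mm, down within 2.5 mm, level to 0.04 rad, along the pins to 0.06 rad. Probe at rest, window level to 0.06 rad, its centre within 8 mm of the carrier's centre seen from above (x of carrier_centre in the frame of stand between -0.154 and -0.146 m and y of carrier_centre in the frame of stand between -0.004 and 0.004 m and z of carrier_centre in the frame of stand between 0.08 and 0.0845 m and angle between carrier_centre's own z axis and vertical below 0.04 rad and angle between the x axis of carrier_centre and the y axis of stand, either way round below 0.06 rad and angle between window_centre's own z axis and vertical below 0.06 rad and horizontal distance between window_centre and carrier_centre below 0.008 m and velocity of joint swing_arm between -0.05 and 0.05 rad/s and velocity of joint probe between -0.05 and 0.05 rad/s); the robot touches nothing.
It fails at once if anything touches the thin window under the probe (contact force between window and anything else above 0.5 N).
It fails at once if the carrier is forced against the stand (contact force between carrier and stand above 60 N).
It fails at once if the carrier is dropped (falls freely for more than about 6 mm) (linear speed of carrier above 0.35 m/s and contact force between the fingers and carrier below 0.1 N).
It fails at once if the carrier with the yellow disc is moved (distance of source_carrier_centre from where it was at the start of the episode above 0.015 m).
It fails at once if the vial pot, spray bottle, tongs, syringe shield or dish is moved (distance of any of vial_pot_centre, spray, tongs, syringe_shield, dish from where it was at the start of the episode above 0.02 m).
It also fails if it takes over 72 s, if anything falls off the work surface, if the arm or the gripper's body presses on something with over 40 N, if the wrist force passes 120 N, or if a joint passes its speed limit or range.

## Robot

A 6-joint arm with a two-finger parallel gripper is mounted at the origin on the work surface. World frame = base frame: x ahead of the robot, y to its left, z up, the work surface at z = 0. Lengths are in mm, angles in rad, forces in N, time in s.
With the tool pointing down it reaches from about 350 to 725 mm from the base axis. Payload 4.3 kg.
Tool frame: the origin (TCP) lies midway between the tips of the shut fingers; the grasp point (between the pads) lies ctrl.tcp_to_grasp behind it (ctrl.tcp_to_grasp is the distance from the TCP to the grasp point, in mm); y points along the fingers, z is the direction in which the jaws open and shut, and the axes are right-handed (so a half turn about y gives the same grasp; the last joint's range is limited). The gripper opens to 85 mm and grips with 20 to 120 N. Pads are 22 mm wide; open, the fingers measure 114 mm over their backs; the gripper's body (76 mm by 85 mm) begins 54 mm behind the grasp point. The pads swing forward as they close: fully open they stand 13 mm farther back than shut.
Start: joints at [1.202, 0.377, 0.081, 1.274, 0, 1.46], TCP at [147.16, 555.887, 231.329] pointing down, gripper open.
Joint ranges: [-2.72, 2.72], [-0.84, 1.66], [-1.02, 1.22], [-1.77, 2.12], [-1.37, 1.28], [-3.14, 3.14]. Speed limits (rad/s): [2.57, 2.57, 3.14, 3.14, 3.14, 3.14].

## Interface

Orientations are given as a unit quaternion [x, y, z, w].
In Python, from rig import ctrl gives the robot as it stands. The module is installed in compiled form; this text tells all that it offers.
- The arm moves only by the shell command python3 -m jog 'ROWS' [FORCE]. ROWS is text: rows parted by semicolons, each of 7 numbers parted by spaces: the shift along the world's x, y, z each as a share of 0.75 m, from -1 to 1, then the turn, a rotation vector about the world's x, y, z each as a share of 6 degrees, from -1 to 1, then the closure in counts, from 0 (fully open) to 255 (shut). In form: dx dy dz wx wy wz claw; .... A call has 1 to 8 rows; each row shifts and turns the commanded pose from where the row before left it; what a row does not reach is not made up. A row lasts 1/10 s, in which the tool goes at most 50 mm and 8.59 degrees, less where a joint would pass 70% of its speed; a pose out of reach is approached as far as the arm can. A call with a number of a shift or a turn outside -1 to 1 is refused whole. A call with a gripper value outside its range is refused whole. The fingers move at their own pace and stop on an object; FORCE is the grip in N (left out, the last holds). Time passes only in rows, so rows that do not move let the fingers close. It gives the time, the measured TCP pose, the force and the opening at its end, in the units of the state.
- ctrl.get_state(): the state, without advancing time (a new reading comes with each control period).
- ctrl.capture(name): name is "scene" or "top" or "wrist"; returns the picture (384x512x3 uint8, red, green, blue); there is no depth.
- ctrl.get_calibration(name): a dict with "camera_matrix" (3x3 intrinsics, pixels), "extrinsics" (4x4, takes a point from camera to world coordinates); the wrist camera has in their place "tool_from_camera" (4x4, takes a point from camera to tool coordinates, whose origin is the TCP and whose axes are the tool frame's). Camera axes: x right, y up, looking along -z (the intrinsics and any distortion apply to the point x, -y, -z); pixel columns grow to the right and rows downward; lengths in mm; the calibration is good to about 2 mm. A picture is of the moment at which its call begins: read the wrist's pose just before it. get_calibration takes no time and is no camera call.
- ctrl.hand_in(): hands the job in, once; it reports no verdict.
The state is a dict: "t": time; "joints": joint angles; "joint_velocities": joint speeds; "joint_torque": joint torques, N m; "eef_pos": TCP position; "tool_rot": TCP orientation; "force": force on the tool from outside, world axes, zero at the start; "wrist_torque": the same for the moment, N m; "grip_width": finger opening in mm.
Only numpy, scipy, OpenCV 4.12 (cv2) and the standard library are available. Lean on these libraries where they do the work, as an engineer would, in place of code of your own. Each camera call takes 0.05 s, during which the arm holds its last target.

## Working session

There is one attempt and no reset: what is moved stays moved. The work goes in short steps, Python scripts to look and compute and a shell command to move; the robot and the scene stay as the last step left them, time stands still between calls to the robot, and variables do not carry over. Pictures are saved under pics/ and viewed, and the job is handed in when it is done.

```bash
mkdir -p pics
python3 - <<'E'
from rig import ctrl
import cv2,numpy as np
np.set_printoptions(precision=4,suppress=True)
s=ctrl.get_state();print(s);print(ctrl.tcp_to_grasp)
for n in("scene","top","wrist"):
    c=ctrl.get_calibration(n);print(n,c)
    cv2.imwrite(f"pics/{n}0.png",ctrl.capture(n)[:,:,::-1])
E
```

```text
{'t': 0.0, 'joints': array([1.2017, 0.3781, 0.0796, 1.2744, 0.    , 1.4605]), 'joint_velocities': array([ 0.0005,  0.0003,  0.0009, -0.0012,  0.0013, -0.    ]), 'joint_torque': array([  0.0006, -46.3601,  26.9876,   0.0207,   0.0001,  -0.    ]), 'eef_pos': array([146.9076, 555.2385, 230.3486]), 'tool_rot': array([ 0.7019, -0.0914,  0.0911, -0.7005]), 'force': array([ 1.0991, -0.0994,  0.742 ]), 'wrist_torque': array([ 0.0237, -0.0183, -0.0749]), 'grip_width': 85.26794352950589}
18.700000000000003
scene {'camera_matrix': array([[458.7165,   0.    , 252.8906],
       [  0.    , 458.7165, 196.4825],
       [  0.    ,   0.    ,   1.    ]]), 'extrinsics': array([[  -0.8983,   -0.3552,    0.2587,  831.9616],
       [   0.4391,   -0.7467,    0.4996,  569.7496],
       [   0.0157,    0.5623,    0.8268, 1089.4525],
       [   0.    ,    0.    ,    0.    ,    1.    ]])}
top {'camera_matrix': array([[491.9475,   0.    , 263.3464],
       [  0.    , 491.9475, 186.2876],
       [  0.    ,   0.    ,   1.    ]]), 'extrinsics': array([[  -0.0101,    0.9916,   -0.1287,  355.79  ],
       [  -0.9998,   -0.0077,    0.0194,   14.4293],
       [   0.0182,    0.1288,    0.9915, 1367.9373],
       [   0.    ,    0.    ,    0.    ,    1.    ]])}
wrist {'camera_matrix': array([[337.6324,   0.    , 257.0141],
       [  0.    , 337.6324, 185.2087],
       [  0.    ,   0.    ,   1.    ]]), 'tool_from_camera': array([[   0.0004,   -0.9578,   -0.2876,  -73.6624],
       [  -0.0007,    0.2876,   -0.9578, -142.5341],
       [   1.    ,    0.0005,   -0.0006,    1.3506],
       [   0.    ,    0.    ,    0.    ,    1.    ]])}
```

View pics/scene0.png

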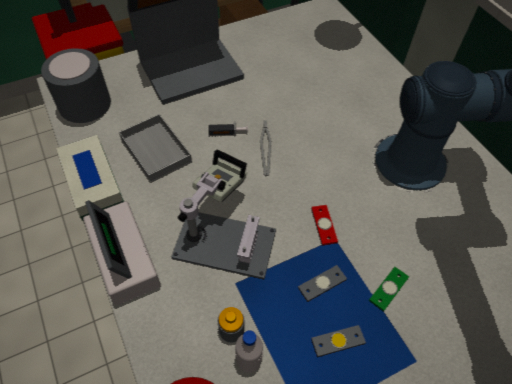

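View pics/top0.png

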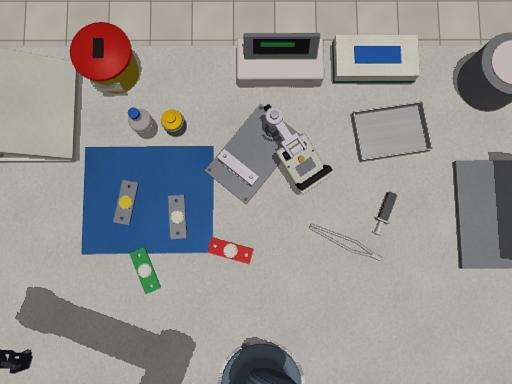

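View pics/wrist0.png

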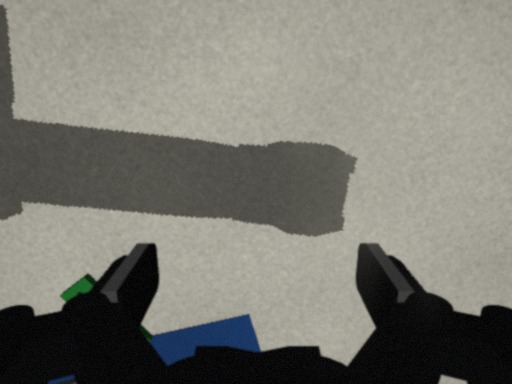

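```bash
cat > h.py <<'E'
from rig import ctrl
import cv2,numpy as np
from scipy.spatial.transform import Rotation as R
np.set_printoptions(precision=3,suppress=True)
def cam(n,st=None):
    c=ctrl.get_calibration(n);K=c["camera_matrix"]
    if n=="wrist":
        st=st or ctrl.get_state();T=np.eye(4);T[:3,:3]=R.from_quat(st['tool_rot']).as_matrix();T[:3,3]=st['eef_pos']
        E=T@c["tool_from_camera"]
    else:E=c["extrinsics"]
    return K,E
def ray(C,uv):
    K,E=C
    d=np.array([(uv[0]-K[0,2])/K[0,0],-(uv[1]-K[1,2])/K[1,1],-1]);return E[:3,3],E[:3,:3]@d
def onz(C,uv,z):
    o,d=ray(C,uv);return o+d*(z-o[2])/d[2]
def proj(C,p):
    K,E=C;q=E[:3,:3].T@(np.asarray(p,float)-E[:3,3]);return np.array([K[0,0]*q[0]/-q[2]+K[0,2],K[1,1]*-q[1]/-q[2]+K[1,2]])
def tri(C1,u1,C2,u2):
    A=[];b=[]
    rs=[]
    for C,u in((C1,u1),(C2,u2)):
        o,d=ray(C,u);d=d/np.linalg.norm(d);P=np.eye(3)-np.outer(d,d);A.append(P);b.append(P@o);rs.append((o,d))
    p=np.linalg.lstsq(np.vstack(A),np.hstack(b),rcond=None)[0]
    return p,[np.linalg.norm((np.eye(3)-np.outer(d,d))@(p-o)) for o,d in rs]
E
python3 - <<'E'
import cv2
a=cv2.imread('pics/top0.png');cv2.imwrite('pics/top0z.png',cv2.resize(a[90:260,110:350],None,fx=3.3,fy=3.3,interpolation=cv2.INTER_CUBIC))
a=cv2.imread('pics/scene0.png');cv2.imwrite('pics/scene0z.png',cv2.resize(a[140:310,165:360],None,fx=3.5,fy=3.5,interpolation=cv2.INTER_CUBIC))
E
```

```text
(no output)
```

View pics/top0z.png

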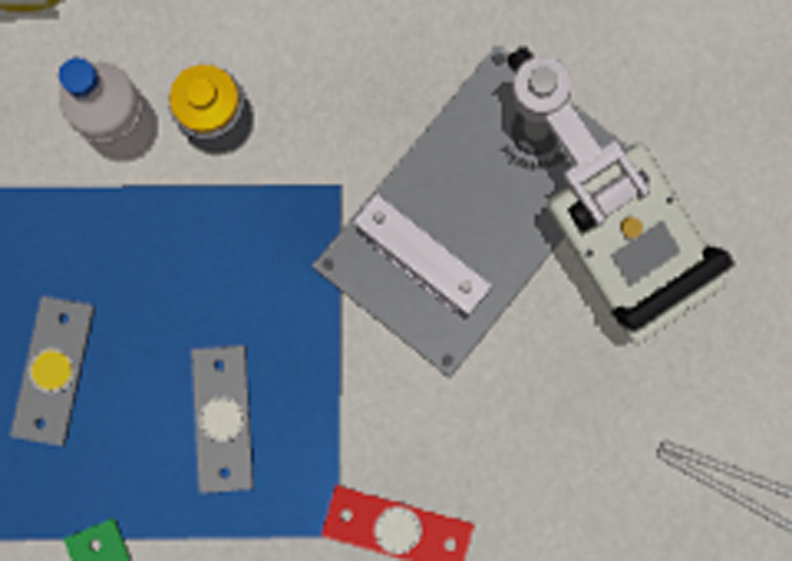

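View pics/scene0z.png

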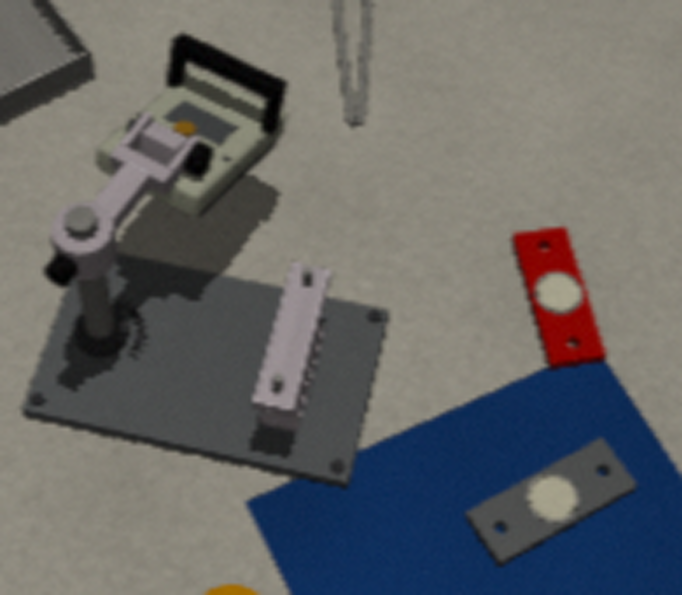

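Run:
```python
from h import *
T=cam("top");S=cam("scene")
f=lambda u:((u[0]+.5)/3.3-.5+110,(u[1]+.5)/3.3-.5+90)
g=lambda u:((u[0]+.5)/3.5-.5+165,(u[1]+.5)/3.5-.5+140)
for n,u,z in(("holeA",(218,366),10),("holeB",(224,473),10),("disc",(221,419),10.6),("ydisc",(50,370),10),("pinA",(378,218),93),("pinB",(465,287),93),("col",(543,83),180)):
    print(n,onz(T,f(u),z))
for n,u,z in(("disc",(553,498),10.6),("hA",(501,526),10),("hB",(604,469),10),("pinB",(308,277),93),("pinA",(278,384),93),("col",(82,222),180)):
    print('S',n,onz(S,g(u),z))
for n,a,b in(("pinA",(378,218),(278,384)),("pinB",(465,287),(308,277)),("col",(543,80),(82,218)),("hl",(622,318),(180,42)),("hr",(722,260),(280,88)),("prnear",(630,343),None),("tilt",(608,183),(160,140)),("spraytop",(77,76),None)):
    if b:print(n,tri(T,f(a),S,g(b)))
```

```text
holeA [494.112 230.613  10.   ]
holeB [404.76  224.504  10.   ]
disc [449.624 227.456  10.6  ]
ydisc [491.913 370.562  10.   ]
pinA [603.173  91.734  93.   ]
pinB [547.04   22.765  93.   ]
col [688.756 -37.533 180.   ]
S disc [449.849 228.742  10.6  ]
S hA [494.383 230.919  10.   ]
S hB [404.124 225.137  10.   ]
S pinB [550.912  29.028  93.   ]
S pinA [608.017  98.36   93.   ]
S col [694.385 -28.772 180.   ]
pinA (array([605.406,  92.551,  80.916]), [np.float64(0.13819954893696737), np.float64(0.13819954893709596)])
pinB (array([548.277,  23.086,  82.563]), [np.float64(0.4120134605018325), np.float64(0.41201346050189236)])
col (array([692.593, -37.463, 172.279]), [np.float64(0.7695943092326762), np.float64(0.769594309232549)])
hl (array([ 542.807, -113.242,  189.316]), [np.float64(39.2289302447018), np.float64(39.228930244701196)])
hr (array([ 531.111, -149.29 ,  122.9  ]), [np.float64(41.192880756535025), np.float64(41.192880756535295)])
tilt (array([615.499, -86.242, 157.572]), [np.float64(1.2819577093162637), np.float64(1.2819577093170922)])
```

Run:
```python
from h import *
T=cam("top");S=cam("scene")
f=lambda u:((u[0]+.5)/3.3-.5+110,(u[1]+.5)/3.3-.5+90)
g=lambda u:((u[0]+.5)/3.5-.5+165,(u[1]+.5)/3.5-.5+140)
for n,a,b in(("hl",(622,318),(280,88)),("hr",(722,260),(180,42))):
    print(n,tri(T,f(a),S,g(b)))
s=ctrl.get_state();print(R.from_quat(s['tool_rot']).as_matrix(),s['eef_pos'])
```

```text
hl (array([513.8  , -96.319, 150.387]), [np.float64(0.017734265893048478), np.float64(0.017734265892961173)])
hr (array([ 559.944, -175.37 ,  141.034]), [np.float64(0.7362843816501159), np.float64(0.7362843816500968)])
[[ 0.967 -0.001  0.256]
 [-0.256 -0.001  0.967]
 [-0.    -1.    -0.002]] [146.962 555.386 230.57 ]
```

```bash
python3 -m jog '.0403 -.0436 -.004 0 0 .312 0;.0403 -.0436 -.004 0 0 .312 0;.0403 -.0436 -.004 0 0 .312 0;.0403 -.0436 -.004 0 0 .312 0;.0403 -.0436 -.004 0 0 .312 0;.0403 -.0436 -.004 0 0 .312 0;.0403 -.0436 -.004 0 0 .312 0;.0403 -.0436 -.004 0 0 .312 0'; python3 -m jog '.0403 -.0436 -.004 0 0 .312 0;.0403 -.0436 -.004 0 0 .312 0;0 0 0 0 0 0 0;0 0 0 0 0 0 0'
python3 - <<'E'
from h import *
s=ctrl.get_state();print(s['joints'],s['eef_pos'],R.from_quat(s['tool_rot']).as_matrix())
cv2.imwrite("pics/w1.png",ctrl.capture("wrist")[:,:,::-1])
E
```

```text
t: 0.95
eef_pos: [389.7, 292.7, 207.1]
tool_rot: [-0.707, -0.001, 0.001, 0.707]
force: [1.0, -0.6, 0.3]
grip_width: 85.4
t: 1.35
eef_pos: [449.5, 228.1, 200.9]
tool_rot: [-0.707, -0.023, 0.024, 0.707]
force: [-0.6, 0.1, 0.6]
grip_width: 85.2
[ 0.343  0.246 -0.181  1.144  0.001  0.278] [449.512 228.099 200.896] [[ 0.998 -0.001 -0.065]
 [ 0.065  0.     0.998]
 [-0.001 -1.     0.   ]]
```

View pics/w1.png

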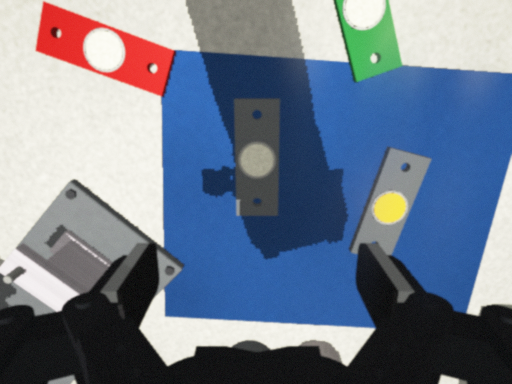

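Run:
```python
from h import *
a=cv2.imread('pics/w1.png');W=cam("wrist")
hsv=cv2.cvtColor(a,cv2.COLOR_BGR2HSV)
sat=hsv[:,:,1];
m=((sat<110)).astype(np.uint8);m[:95]=0;m[220:]=0;m[:,:225]=0;m[:,290:]=0
n,l,st,ce=cv2.connectedComponentsWithStats(m);k=1+np.argmax(st[1:,4]);c=max(cv2.findContours((l==k).astype(np.uint8),0,2)[0],key=cv2.contourArea);print(st[k],cv2.minAreaRect(c))
box=cv2.boxPoints(cv2.minAreaRect(c))
for u in list(box)+[(257,159),(257,114),(257,202)]:print(u,onz(W,u,10.6))
```

```text
[ 234   98   46  118 5127] ((256.5, 156.5), (117.0, 45.0), 90.0)
[234.  98.] [389.959 204.571  10.6  ]
[279.  98.] [387.086 247.484  10.6  ]
[279. 215.] [506.56 257.73  10.6 ]
[234. 215.] [509.722 210.247  10.6  ]
(257, 159) [447.83  230.477  10.6  ]
(257, 114) [403.471 227.506  10.6  ]
(257, 202) [493.572 233.541  10.6  ]
```

```bash
python3 -m jog '0 .0008 -.045 0 0 0 0;-.0008 .0008 -.045 0 0 0 0;0 .0008 -.045 0 0 0 0;0 0 -.045 0 0 0 0;0 0 0 0 0 0 0;0 0 0 0 0 0 0'
python3 - <<'E'
from h import *
s=ctrl.get_state();print(s['joints'],s['eef_pos'],R.from_quat(s['tool_rot']).as_matrix())
cv2.imwrite("pics/w2.png",ctrl.capture("wrist")[:,:,::-1])
E
```

```text
t: 2.0
eef_pos: [447.5, 231.5, 66.6]
tool_rot: [0.707, 0.024, -0.025, -0.707]
force: [-0.1, 0.6, -0.4]
grip_width: 85.5
[ 0.351  0.353 -0.406  0.813  0.     0.281] [447.502 231.464  66.614] [[ 0.998 -0.002 -0.07 ]
 [ 0.07  -0.     0.998]
 [-0.002 -1.    -0.   ]]
```

View pics/w2.png

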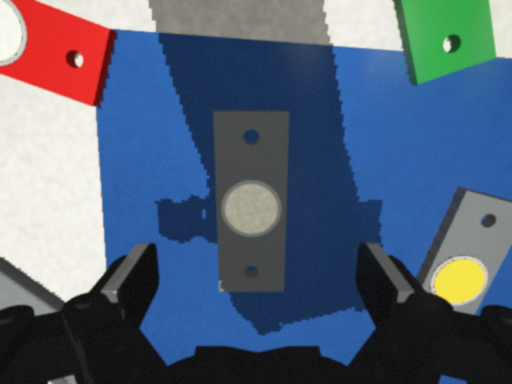

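Run:
```python
from h import *
W=cam("wrist");s=ctrl.get_state();M=R.from_quat(s['tool_rot']).as_matrix();print(s['eef_pos'])
for u in [(251,209),(251,136),(251,271)]:
    p=onz(W,u,10.6);print(p,M.T@(p-s['eef_pos']))
```

```text
[449.009 231.73   67.711]
[451.686 229.672  10.6  ] [ 2.458 57.112 -2.27 ]
[405.708 226.728  10.6  ] [-43.613  57.057  -2.017]
[495.84  232.499  10.6  ] [46.702 57.166 -2.514]
```

```bash
python3 -m jog '.0012 -.0015 -.03 0 0 0 0;.0012 -.0015 -.03 0 0 0 0;0 0 -.025 0 0 0 0;0 0 0 0 0 0 0;0 0 0 0 0 0 0'
python3 - <<'E'
from h import *
P=[]
for i in range(4):
    s=ctrl.get_state();P.append(s['eef_pos']);im=ctrl.capture("wrist")
print(np.array(P),s['force'])
cv2.imwrite("pics/w3.png",im[:,:,::-1])
E
```

```text
t: 2.55
eef_pos: [451.8, 229.1, 4.3]
tool_rot: [-0.706, -0.025, 0.023, 0.707]
force: [0.5, -0.2, 0.8]
grip_width: 85.0
[[451.801 229.108   4.29 ]
 [452.275 229.225   4.58 ]
 [452.354 229.246   4.584]
 [452.239 229.165   4.402]] [ 0.098 -0.191 -1.441]
```

View pics/w3.png

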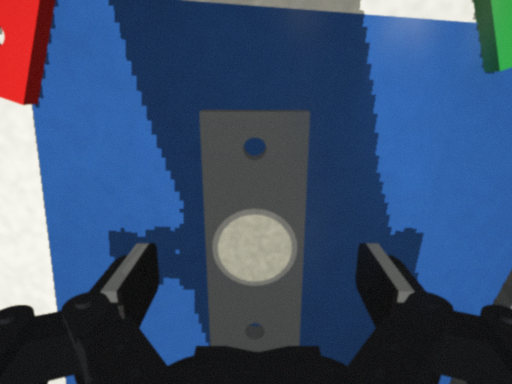

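```bash
python3 -m jog '0 .0005 -.006 0 0 0 0;0 0 0 0 0 0 0;0 0 0 0 0 0 255;0 0 0 0 0 0 255;0 0 0 0 0 0 255;0 0 0 0 0 0 255;0 0 0 0 0 0 255;0 0 0 0 0 0 255' 40;python3 -m jog '0 0 0 0 0 0 255;0 0 0 0 0 0 255;0 0 0 0 0 0 255;0 0 0 0 0 0 255'
python3 - <<'E'
from h import *
im=ctrl.capture("wrist")
cv2.imwrite("pics/w4.png",im[:,:,::-1])
E
```

```text
t: 3.55
eef_pos: [450.9, 228.9, -1.7]
tool_rot: [-0.707, -0.024, 0.024, 0.707]
force: [0.7, 0.2, 2.6]
grip_width: 42.8
t: 3.95
eef_pos: [450.9, 228.9, -1.7]
tool_rot: [-0.707, -0.024, 0.024, 0.707]
force: [0.2, -0.1, 4.9]
grip_width: 43.2
```

View pics/w4.png

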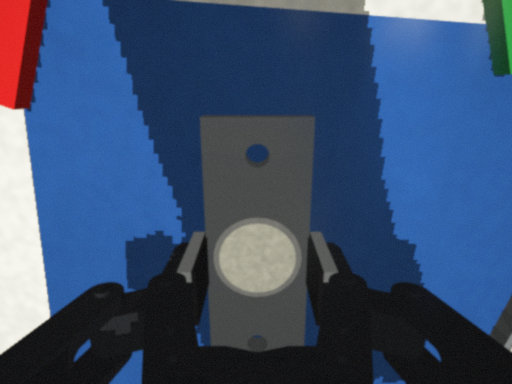

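```bash
python3 -m jog '0 0 .01 0 0 0 255;0 0 .03 0 0 0 255;0 0 .05 0 0 0 255;0 0 .06 0 0 0 255;0 0 .06 0 0 0 255;0 0 .06 0 0 0 255;0 0 .03 0 0 0 255;0 0 0 0 0 0 255'
python3 - <<'E'
from h import *
P=[]
for i in range(5):
    s=ctrl.get_state();P.append(np.r_[s['eef_pos'],R.from_quat(s['tool_rot']).as_matrix()[:2,0]]);im=ctrl.capture("wrist")
print(np.array(P),s['force'],s['grip_width'])
cv2.imwrite("pics/w5.png",im[:,:,::-1])
E
```

```text
t: 4.8
eef_pos: [452.6, 229.6, 227.0]
tool_rot: [-0.706, -0.026, 0.022, 0.707]
force: [0.4, 0.1, -1.0]
grip_width: 42.9
[[452.641 229.577 226.99    0.998   0.068]
 [451.438 229.136 224.468   0.998   0.068]
 [450.368 228.754 222.736   0.998   0.068]
 [449.647 228.478 221.707   0.998   0.068]
 [449.291 228.324 221.175   0.998   0.068]] [ 0.321  0.092 -0.151] 42.82460390046188
```

View pics/w5.png

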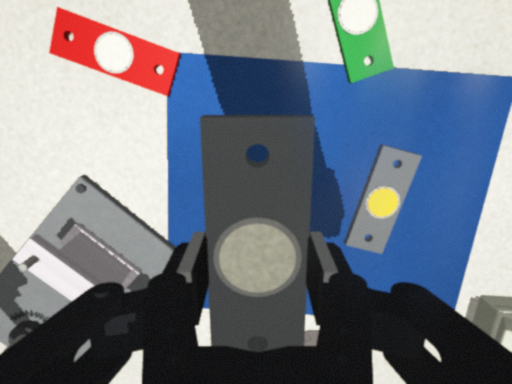

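```bash
python3 -m jog '.0097 -.0188 0 0 0 .975 255;.0097 -.0188 0 0 0 .975 255;.0097 -.0188 0 0 0 .975 255;.0097 -.0188 0 0 0 .975 255;.0097 -.0188 0 0 0 .975 255;.0097 -.0188 0 0 0 .975 255;.0097 -.0188 0 0 0 .975 255;.0097 -.0188 0 0 0 .975 255' ;python3 -m jog '0 0 0 0 0 0 255;0 0 0 0 0 0 255;0 0 0 0 0 0 255'
python3 - <<'E'
from h import *
s=ctrl.get_state();im=ctrl.capture("wrist")
print(s['eef_pos'],R.from_quat(s['tool_rot']).as_matrix(),s['joints'])
cv2.imwrite("pics/w6.png",im[:,:,::-1])
E
```

```text
t: 5.85
eef_pos: [507.9, 115.3, 221.2]
tool_rot: [-0.638, -0.303, 0.305, 0.639]
force: [0.2, 0.5, -1.7]
grip_width: 43.1
t: 6.15
eef_pos: [508.0, 116.5, 222.3]
tool_rot: [-0.639, -0.302, 0.303, 0.639]
force: [0.4, 0.5, -1.2]
grip_width: 43.0
[507.981 116.481 222.301] [[ 0.634 -0.002 -0.773]
 [ 0.773  0.     0.634]
 [-0.001 -1.     0.002]] [ 0.103  0.272 -0.091  1.21   0.    -0.781]
```

View pics/w6.png

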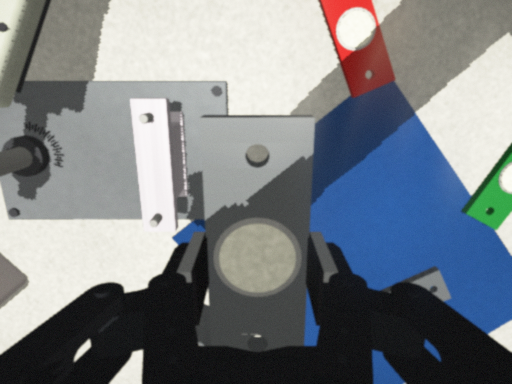

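Run:
```python
import cv2
a=cv2.imread('pics/w6.png');cv2.imwrite('pics/w6z.png',cv2.resize(a[90:240,110:280],None,fx=4,fy=4,interpolation=cv2.INTER_CUBIC))
```

```text
(no output)
```

View pics/w6z.png

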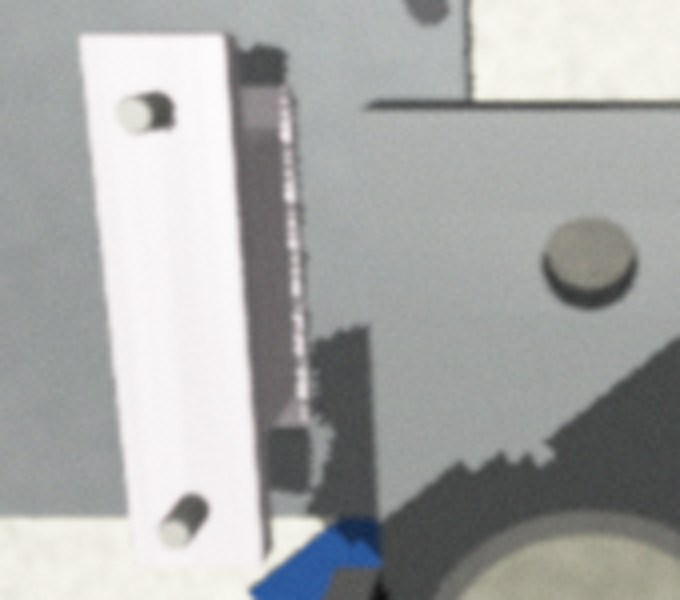

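```bash
cat >> h.py <<'E'
def tool(uv,y):
    "wrist pixel -> tool coords at tool-y plane"
    c=ctrl.get_calibration("wrist");K=c["camera_matrix"];E=c["tool_from_camera"]
    o,d=ray((K,E),uv);return o+d*(y-o[1])/d[1]
def projt(p):
    c=ctrl.get_calibration("wrist");return proj((c["camera_matrix"],c["tool_from_camera"]),p)
E
python3 - <<'E'
from h import *
for y in(-11.7,-12.3):print(tool((257.4,155.1),y),tool((257,257),y),tool((257,342),y))
a=tool((142.6,118.4),129.3);b=tool((153.9,222.4),129.3);print(a,b,np.linalg.norm(a-b),(a+b)/2,np.degrees(np.arctan2(b[2]-a[2],b[0]-a[0])))
print(projt([45,-12,0]),projt([47,-12,0]),projt([0,-12,0]))
E
```

```text
[-45.207 -11.7     1.115] [ -0.4   -11.7     0.941] [ 44.218 -11.7     0.925]
[-45.33  -12.3     1.114] [ -0.729 -12.3     0.941] [ 43.684 -12.3     0.925]
[-45.767 129.3   -89.755] [ 43.364 129.3   -88.669] 89.1372119700921 [ -1.201 129.3   -89.212] 0.6985225526135803
[255.034 343.839] [255.043 347.323] [254.821 258.172]
```

Run:
```python
from h import *
for y in(40,57,80,100):
  for lz in(-55,-65,-75):print(y,lz,projt([45,y,lz]),projt([-45,y,lz]))
```

```text
40 -55 [166.43  281.751] [153.5   136.126]
40 -65 [150.239 281.76 ] [135.009 136.134]
40 -75 [134.047 281.769] [116.516 136.142]
57 -55 [172.977 267.401] [161.96  131.824]
57 -65 [157.959 267.409] [144.982 131.831]
57 -75 [142.94  267.417] [128.004 131.838]
80 -55 [180.462 251.   ] [171.422 127.012]
80 -65 [166.783 251.007] [156.137 127.019]
80 -75 [153.104 251.014] [140.851 127.025]
100 -55 [185.962 238.945] [178.238 123.546]
100 -65 [173.268 238.951] [164.172 123.552]
100 -75 [160.575 238.958] [150.106 123.558]
```

```bash
python3 -m jog '.0072 -.0059 -.048 0 0 .04 255;.0072 -.0059 -.048 0 0 .043 255;0 0 0 0 0 0 255;0 0 0 0 0 0 255;0 0 0 0 0 0 255'
python3 - <<'E'
from h import *
s=ctrl.get_state();im=ctrl.capture("wrist")[:,:,::-1]
print(s['eef_pos'],R.from_quat(s['tool_rot']).as_matrix())
cv2.imwrite("pics/w7.png",im);cv2.imwrite('pics/w7z.png',cv2.resize(im[100:300,100:290],None,fx=3,fy=3,interpolation=cv2.INTER_CUBIC))
E
```

```text
t: 6.7
eef_pos: [520.5, 107.7, 153.0]
tool_rot: [0.638, 0.306, -0.305, -0.637]
force: [0.3, 1.1, -0.5]
grip_width: 42.6
[520.537 107.705 153.01 ] [[ 0.626  0.003 -0.779]
 [ 0.779  0.     0.626]
 [ 0.002 -1.    -0.002]]
```

View pics/w7z.png

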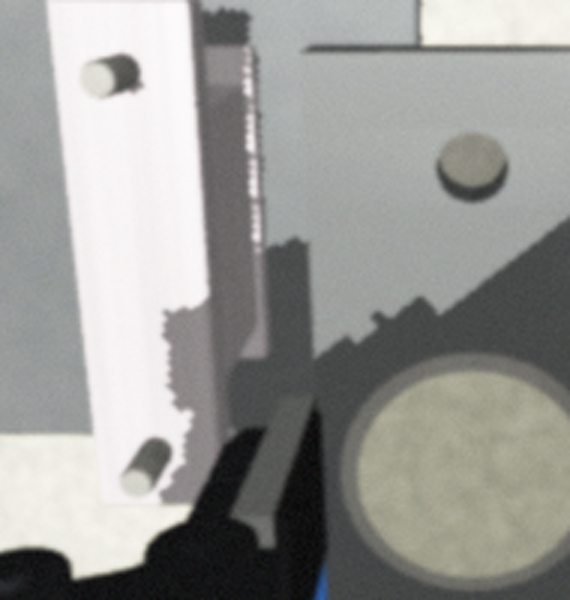

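```bash
python3 -m jog '0 0 0 0 0 0 255;0 0 0 0 0 0 255;0 0 0 0 0 0 255'
python3 - <<'E'
from h import *
s=ctrl.get_state();im=ctrl.capture("wrist")[:,:,::-1]
print(s['eef_pos'],R.from_quat(s['tool_rot']).as_matrix())
cv2.imwrite("pics/w8.png",im)
# pin tops: segment small bright-ish greenish? print subpixel via zoom
cv2.imwrite('pics/w8z.png',np.hstack([cv2.resize(im[105:145,110:160],None,fx=8,fy=8,interpolation=cv2.INTER_CUBIC),cv2.resize(im[235:275,120:170],None,fx=8,fy=8,interpolation=cv2.INTER_CUBIC)]))
E
```

```text
t: 7.05
eef_pos: [520.0, 107.2, 151.8]
tool_rot: [0.638, 0.306, -0.305, -0.638]
force: [0.2, 0.1, -0.7]
grip_width: 43.0
[520.007 107.239 151.775] [[ 0.627  0.001 -0.779]
 [ 0.779  0.     0.627]
 [ 0.001 -1.    -0.001]]
```

View pics/w8z.png

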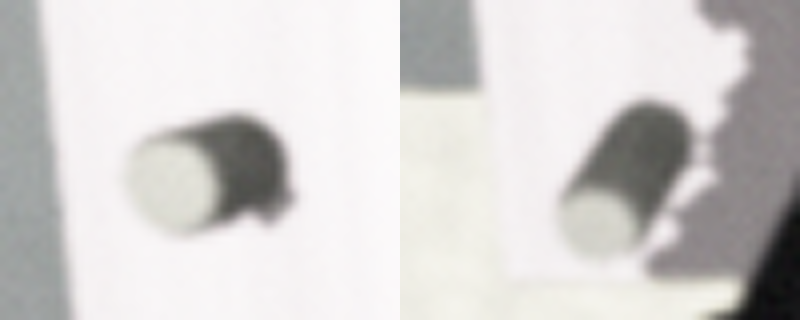

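Run:
```python
from h import *
u1=((173+.5)/8-.5+110,(184+.5)/8-.5+105);u2=((199.5)/8-.5+120,(225.5)/8-.5+235);print(u1,u2)
for y in(58.8,60,62):
  a=tool(u1,y);b=tool(u2,y);print(a,b,np.linalg.norm(a-b),(a+b)/2,np.degrees(np.arctan2(b[2]-a[2],b[0]-a[0])))
print(tool((257.2,155.2),-12))
```

```text
(131.1875, 127.5625) (144.4375, 262.6875)
[-47.269  58.8   -73.532] [ 42.502  58.8   -74.346] 89.77489042166249 [ -2.384  58.8   -73.939] -0.5196520651155699
[-47.121  60.    -73.975] [ 43.185  60.    -74.794] 90.30997743665897 [ -1.968  60.    -74.385] -0.5196520651155724
[-46.873  62.    -74.715] [ 44.325  62.    -75.542] 91.20178912831975 [ -1.274  62.    -75.128] -0.5196520651155735
[-45.22  -12.      1.026]
```

```bash
python3 -m jog '.0381 -.0324 0 0 0 -.035 255;.0381 -.0324 0 0 0 -.03 255;0 0 -.033 0 0 0 255;0 0 -.033 0 0 0 255;0 0 0 0 0 0 255;0 0 0 0 0 0 255;0 0 0 0 0 0 255;0 0 0 0 0 0 255'
python3 - <<'E'
from h import *
s=ctrl.get_state();im=ctrl.capture("wrist")[:,:,::-1]
print(s['eef_pos'],R.from_quat(s['tool_rot']).as_matrix(),s['force'])
cv2.imwrite("pics/w9.png",im)
cv2.imwrite('pics/w9z.png',np.hstack([cv2.resize(im[135:175,235:280],None,fx=8,fy=8,interpolation=cv2.INTER_CUBIC),cv2.resize(im[315:355,235:280],None,fx=8,fy=8,interpolation=cv2.INTER_CUBIC)]))
E
```

```text
t: 7.9
eef_pos: [577.8, 58.7, 103.2]
tool_rot: [0.639, 0.304, -0.303, -0.638]
force: [-0.7, -0.1, -0.1]
grip_width: 43.2
[577.83   58.737 103.193] [[ 0.632  0.003 -0.775]
 [ 0.775  0.     0.632]
 [ 0.002 -1.    -0.002]] [-0.732 -0.124 -0.133]
```

View pics/w9.png

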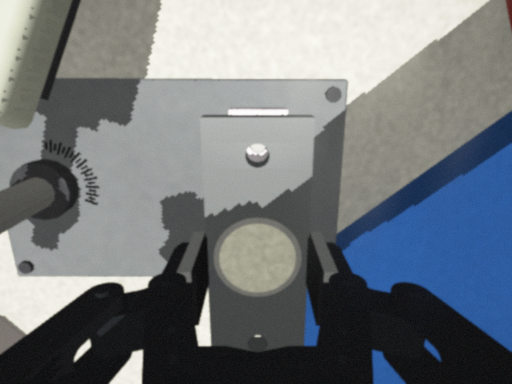

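View pics/w9z.png

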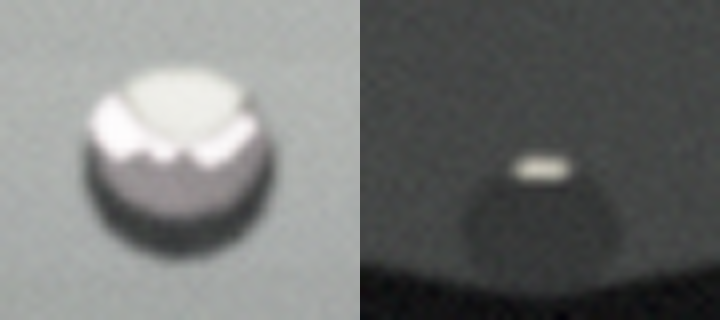

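Run:
```python
from h import *
P=lambda y,x0=-45.22,r=0:None
for y in(8,10.2,12):
    c=projt([-45.22,y,1.03]);e=projt([-45.22+4,y,1.03]);print(y,c,e,'zoom',(c-[235,135]+.5)*8-.5,(e-[235,135]+.5)*8-.5)
print((projt([-45.22,-12,1.03])-[235,135]+.5)*8)
```

```text
8 [257.15  146.184] [257.152 154.926] zoom [180.697  92.969] [180.714 162.907]
10.2 [257.146 145.327] [257.148 153.957] zoom [180.665  86.117] [180.683 155.157]
12 [257.143 144.644] [257.145 153.184] zoom [180.641  80.649] [180.658 148.97 ]
[181.525 165.733]
```

```bash
python3 -m jog '-.0008 -.0004 -.0107 0 0 0 255;0 0 0 0 0 0 255;0 0 0 0 0 0 255;0 0 0 0 0 0 255'
python3 - <<'E'
from h import *
s=ctrl.get_state();im=ctrl.capture("wrist")[:,:,::-1]
print(s['eef_pos'],R.from_quat(s['tool_rot']).as_matrix(),s['force'])
cv2.imwrite("pics/w10.png",im)
cv2.imwrite('pics/w10z.png',np.hstack([cv2.resize(im[135:175,235:280],None,fx=8,fy=8,interpolation=cv2.INTER_CUBIC),cv2.resize(im[315:355,235:280],None,fx=8,fy=8,interpolation=cv2.INTER_CUBIC)]))
for r in(3.5,4):
  y=s['eef_pos'][2]-93
  c=projt([-45.22,y,1.03]);e=projt([-45.22+r,y,1.03]);print(y,c,e,'zoom',(c-[235,135]+.5)*8-.5,(e-[235,135]+.5)*8-.5)
E
```

```text
t: 8.35
eef_pos: [576.1, 58.3, 93.5]
tool_rot: [-0.639, -0.303, 0.303, 0.639]
force: [0.2, -0.5, -1.4]
grip_width: 42.6
[576.052  58.275  93.479] [[ 0.632 -0.    -0.775]
 [ 0.775  0.     0.632]
 [-0.    -1.     0.   ]] [ 0.243 -0.55  -1.365]
0.47891284120930777 [257.163 149.3  ] [257.165 157.314] zoom [180.803 117.903] [180.818 182.011]
0.47891284120930777 [257.163 149.3  ] [257.165 158.45 ] zoom [180.803 117.903] [180.82  191.096]
```

View pics/w10z.png

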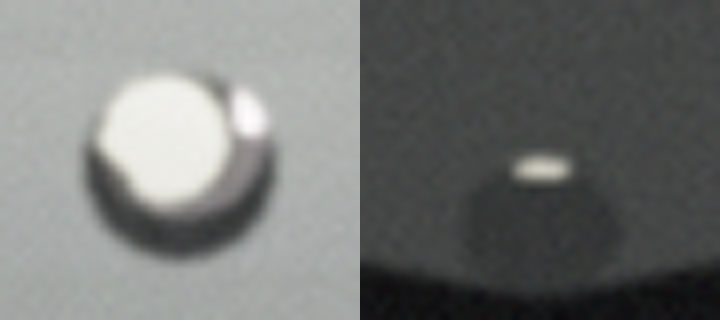

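```bash
python3 -m jog '0 0 0 0 0 0 255;0 0 0 0 0 0 255'
python3 - <<'E'
from h import *
s=ctrl.get_state();im=ctrl.capture("wrist")[:,:,::-1]
print(s['eef_pos'],s['force'])
cv2.imwrite('pics/w11z.png',np.hstack([cv2.resize(im[135:175,235:280],None,fx=8,fy=8,interpolation=cv2.INTER_CUBIC),cv2.resize(im[315:355,235:280],None,fx=8,fy=8,interpolation=cv2.INTER_CUBIC)]))
y=s['eef_pos'][2]-93
c=projt([-45.22,y,1.03]);print((c-[235,135]+.5)*8-.5)
E
```

```text
t: 8.6
eef_pos: [576.3, 58.3, 93.7]
tool_rot: [-0.639, -0.303, 0.303, 0.639]
force: [-0.2, -0.3, -0.9]
grip_width: 43.0
[576.263  58.268  93.656] [-0.221 -0.347 -0.937]
[180.8   117.287]
```

View pics/w11z.png

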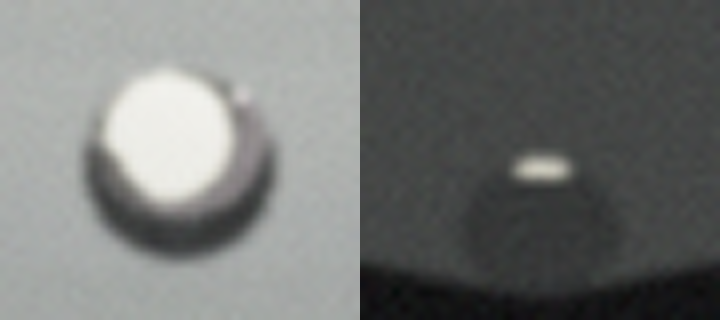

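```bash
python3 -m jog '.0012 .0005 0 0 0 0 255;0 0 0 0 0 0 255;0 0 0 0 0 0 255;0 0 0 0 0 0 255;0 0 0 0 0 0 255'
python3 - <<'E'
from h import *
s=ctrl.get_state();im=ctrl.capture("wrist")[:,:,::-1]
print(s['eef_pos'],s['force'],R.from_quat(s['tool_rot']).as_matrix())
cv2.imwrite('pics/w12z.png',np.hstack([cv2.resize(im[135:175,235:280],None,fx=8,fy=8,interpolation=cv2.INTER_CUBIC),cv2.resize(im[315:355,235:280],None,fx=8,fy=8,interpolation=cv2.INTER_CUBIC)]))
y=s['eef_pos'][2]-93
c=projt([-45.22,y,1.03]);print((c-[235,135]+.5)*8-.5)
E
```

```text
t: 9.15
eef_pos: [577.1, 58.6, 93.6]
tool_rot: [-0.639, -0.303, 0.303, 0.639]
force: [-0.0, 0.1, -0.7]
grip_width: 42.7
[577.051  58.618  93.554] [-0.038  0.145 -0.723] [[ 0.632 -0.    -0.775]
 [ 0.775  0.     0.632]
 [ 0.    -1.     0.   ]]
[180.802 117.64 ]
```

View pics/w12z.png

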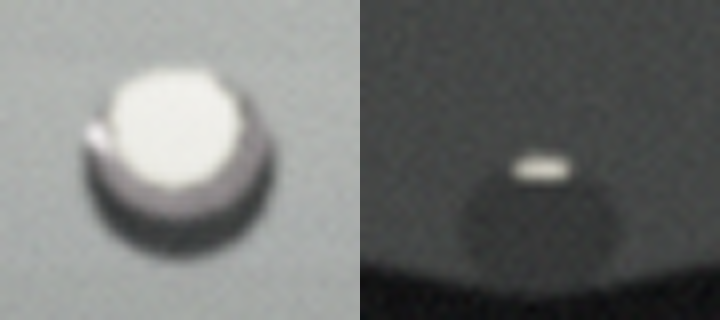

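```bash
python3 -m jog '.0005 0 0 0 0 0 255;0 0 -.002 0 0 0 255;0 0 -.002 0 0 0 255;0 0 -.002 0 0 0 255;0 0 0 0 0 0 255;0 0 0 0 0 0 255'
python3 - <<'E'
from h import *
s=ctrl.get_state();im=ctrl.capture("wrist")[:,:,::-1]
print(s['eef_pos'],s['force'],s['wrist_torque'])
cv2.imwrite('pics/w13z.png',np.hstack([cv2.resize(im[135:175,235:280],None,fx=8,fy=8,interpolation=cv2.INTER_CUBIC),cv2.resize(im[315:355,235:280],None,fx=8,fy=8,interpolation=cv2.INTER_CUBIC)]))
y=s['eef_pos'][2]-93
c=projt([-45.22,y,1.03]);print((c-[235,135]+.5)*8-.5)
E
```

```text
t: 9.8
eef_pos: [577.3, 58.6, 88.9]
tool_rot: [-0.639, -0.303, 0.303, 0.639]
force: [-0.1, -0.3, -0.1]
grip_width: 42.8
[577.311  58.638  88.93 ] [-0.107 -0.328 -0.079] [-0.023  0.004 -0.017]
[180.877 134.221]
```

View pics/w13z.png

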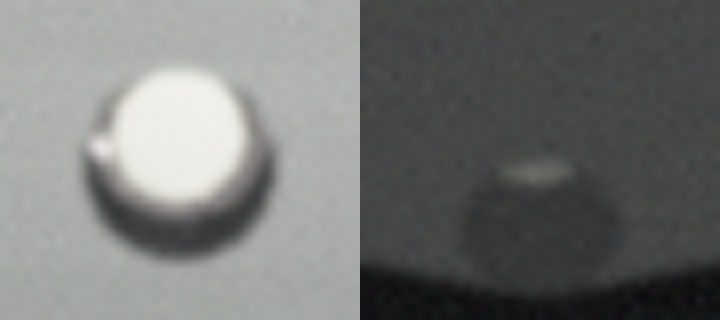

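```bash
python3 -m jog '0 0 -.0027 0 0 0 255;0 0 -.0027 0 0 0 255;0 0 0 0 0 0 255';python3 -m jog '0 0 -.0027 0 0 0 255;0 0 -.0027 0 0 0 255;0 0 0 0 0 0 255;0 0 0 0 0 0 255'
```

```text
t: 10.15
eef_pos: [577.1, 58.7, 84.6]
tool_rot: [-0.639, -0.303, 0.304, 0.639]
force: [-0.0, 0.7, -0.6]
grip_width: 42.8
t: 10.55
eef_pos: [577.3, 58.6, 80.8]
tool_rot: [-0.639, -0.303, 0.303, 0.639]
force: [0.9, 0.9, -0.0]
grip_width: 42.8
```

```bash
python3 -m jog '0 0 -.0027 0 0 0 255;0 0 -.0014 0 0 0 255;0 0 0 0 0 0 255';python3 -m jog '0 0 -.0014 0 0 0 255;0 0 0 0 0 0 255;0 0 0 0 0 0 255';python3 -m jog '0 0 -.0008 0 0 0 255;0 0 0 0 0 0 255;0 0 0 0 0 0 255'
python3 - <<'E'
from h import *
s=ctrl.get_state();im=ctrl.capture("wrist")[:,:,::-1]
print(s['eef_pos'],s['force'],s['wrist_torque'])
cv2.imwrite('pics/w14.png',im)
E
```

```text
t: 10.85
eef_pos: [577.2, 58.6, 77.6]
tool_rot: [-0.639, -0.303, 0.303, 0.639]
force: [-0.1, 0.2, 0.7]
grip_width: 43.1
t: 11.15
eef_pos: [577.4, 58.7, 76.8]
tool_rot: [-0.639, -0.303, 0.303, 0.639]
force: [-0.4, -0.4, -0.6]
grip_width: 42.7
t: 11.45
eef_pos: [577.4, 58.6, 76.2]
tool_rot: [-0.639, -0.303, 0.303, 0.639]
force: [-1.1, -0.5, -0.4]
grip_width: 42.9
[577.416  58.614  76.229] [-1.123 -0.48  -0.407] [-0.005 -0.007 -0.006]
```

View pics/w14.png

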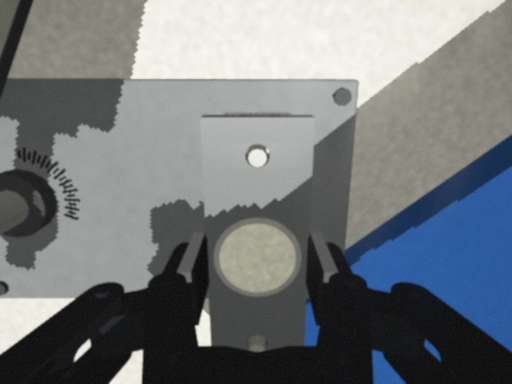

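Both pins are in the holes. Lower in small steps until contact.

```bash
python3 -m jog '0 0 -.0008 0 0 0 255;0 0 0 0 0 0 255;0 0 0 0 0 0 255';python3 -m jog '0 0 -.0008 0 0 0 255;0 0 0 0 0 0 255;0 0 0 0 0 0 255';python3 -m jog '0 0 -.0008 0 0 0 255;0 0 0 0 0 0 255;0 0 0 0 0 0 255'
```

```text
t: 11.8
eef_pos: [577.4, 58.7, 75.6]
tool_rot: [-0.639, -0.303, 0.303, 0.639]
force: [-0.3, 0.8, -0.7]
grip_width: 42.9
t: 12.1
eef_pos: [577.5, 58.6, 75.3]
tool_rot: [0.639, 0.303, -0.303, -0.639]
force: [-1.7, -0.6, 3.3]
grip_width: 42.6
t: 12.4
eef_pos: [577.5, 58.6, 75.3]
tool_rot: [0.639, 0.303, -0.303, -0.639]
force: [-2.3, -0.1, 6.6]
grip_width: 42.8
```

```bash
python3 -m jog '0 0 0 0 0 0 90;0 0 0 0 0 0 90;0 0 0 0 0 0 0;0 0 0 0 0 0 0;0 0 0 0 0 0 0;0 0 .01 0 0 0 0;0 0 .04 0 0 0 0;0 0 .04 0 0 0 0';python3 -m jog '0 0 .05 0 0 0 0;0 0 .05 0 0 0 0;0 0 0 0 0 0 0;0 0 0 0 0 0 0;0 0 0 0 0 0 0;0 0 0 0 0 0 0'
python3 - <<'E'
from h import *
s=ctrl.get_state();im=ctrl.capture("wrist")[:,:,::-1]
print(s['eef_pos'],s['joints'])
cv2.imwrite('pics/w15.png',im)
for n in("top","scene"):cv2.imwrite(f"pics/{n}2.png",ctrl.capture(n)[:,:,::-1])
a=cv2.imread('pics/scene2.png');cv2.imwrite('pics/scene2z.png',cv2.resize(a[120:300,160:360],None,fx=3.3,fy=3.3,interpolation=cv2.INTER_CUBIC))
E
```

```text
t: 13.2
eef_pos: [576.6, 58.6, 142.4]
tool_rot: [-0.638, -0.303, 0.304, 0.639]
force: [0.0, -0.2, 0.3]
grip_width: 85.5
t: 13.8
eef_pos: [576.3, 58.6, 215.3]
tool_rot: [-0.638, -0.302, 0.304, 0.639]
force: [-1.1, 0.4, -0.9]
grip_width: 85.4
[576.295  58.616 215.278] [-0.008  0.393  0.063  1.244  0.    -0.895]
```

View pics/w15.png

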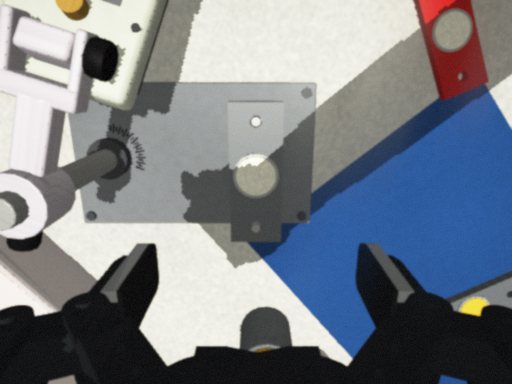

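View pics/scene2z.png

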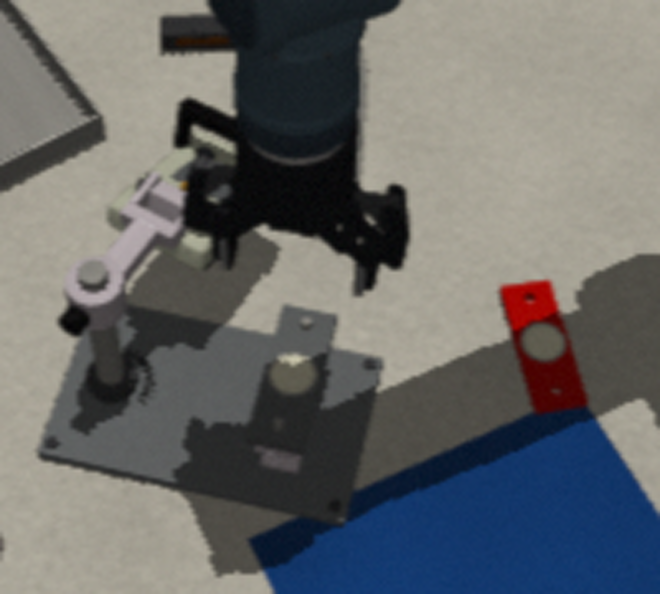

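```bash
python3 -m jog '-.0044 -.0216 .0039 0 0 .995 0;-.0044 -.0216 .0039 0 0 .995 0;-.0044 -.0216 .0039 0 0 .995 0;-.0044 -.0216 .0039 0 0 .995 0;-.0044 -.0216 .0039 0 0 .995 0;-.0044 -.0216 .0039 0 0 .995 0;-.0044 -.0216 .0039 0 0 .995 0;-.0044 -.0216 .0039 0 0 .995 0';python3 -m jog '-.0044 -.0216 .0039 0 0 .995 0;-.0044 -.0216 .0039 0 0 .995 0;-.0044 -.0216 .0039 0 0 .995 0;-.0044 -.0216 .0039 0 0 .995 0;0 0 0 0 0 0 0;0 0 0 0 0 0 0;0 0 0 0 0 0 0;0 0 0 0 0 0 0'
python3 - <<'E'
from h import *
s=ctrl.get_state();im=ctrl.capture("wrist")[:,:,::-1]
print(s['eef_pos'],s['joints'],R.from_quat(s['tool_rot']).as_matrix())
cv2.imwrite('pics/w16.png',im)
E
```

```text
t: 14.75
eef_pos: [550.6, -71.5, 239.9]
tool_rot: [-0.46, -0.537, 0.537, 0.46]
force: [-0.2, -0.3, 0.0]
grip_width: 85.3
t: 15.55
eef_pos: [537.8, -134.9, 251.7]
tool_rot: [0.34, 0.62, -0.62, -0.341]
force: [-0.8, 0.2, -0.2]
grip_width: 85.4
[ 537.825 -134.931  251.744] [-0.36   0.331  0.067  1.307  0.    -2.498] [[-0.537 -0.001 -0.844]
 [ 0.844  0.    -0.537]
 [ 0.001 -1.     0.   ]]
```

View pics/w16.png

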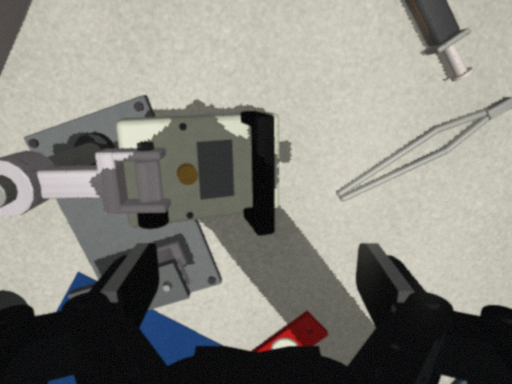

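Run:
```python
import cv2,numpy as np
a=cv2.imread('pics/w16.png')[95:250,90:300]
a=cv2.convertScaleAbs(a,alpha=1.5,beta=20)
cv2.imwrite('pics/w16z.png',cv2.resize(a,None,fx=3.7,fy=3.7,interpolation=cv2.INTER_CUBIC))
```

```text
(no output)
```

View pics/w16z.png

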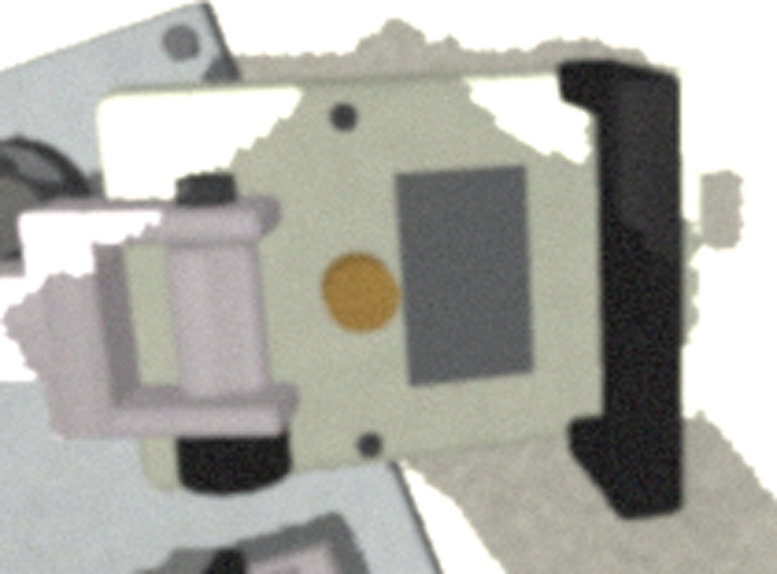

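Run:
```python
from h import *
for y in(85,90,95,100,105,110):
    a=tool((263.5,113.8),y);b=tool((263.5,234.8),y);print(y,251.7-y,a,b,b[0]-a[0],projt([0,y,6-8])[0],projt([0,y,6+8])[0])
# model: tilt t -> radius,z of handle centre/top
for t in np.arange(0,.5,.05):
    c,s=np.cos(t),np.sin(t)
    f=lambda x,z:(100+(-x*c+z*s),145+(x*s+z*c))
    print(round(t,2),'bar',f(-85,22),'top',f(-85,29),'knob',f(-50,-14))
```

```text
85 166.7 [-52.907  85.      3.459] [34.569 85.     3.913] 87.4764016449031 255.38813207522475 278.025293305478
90 161.7 [-52.486  90.      3.551] [36.913 90.     4.015] 89.39869538242614 255.42313755057853 277.6150693377158
95 156.7 [-52.065  95.      3.643] [39.256 95.     4.117] 91.32098911994916 255.45679264705964 277.2206707905758
100 151.7 [-51.644 100.      3.735] [ 41.599 100.      4.219] 93.24328285747221 255.489174024805 276.8411992355619
105 146.7 [-51.223 105.      3.827] [ 43.943 105.      4.32 ] 95.16557659499522 255.52035264912024 276.4758229876555
110 141.7 [-50.802 110.      3.919] [ 46.286 110.      4.422] 97.08787033251825 255.55039430965076 276.1237710204312
0.0 bar (np.float64(185.0), np.float64(167.0)) top (np.float64(185.0), np.float64(174.0)) knob (np.float64(150.0), np.float64(131.0))
0.05 bar (np.float64(185.99331385752706), np.float64(162.7242763406816)) top (np.float64(186.34316804242178), np.float64(169.71552816344638)) knob (np.float64(149.23780464995883), np.float64(128.51853789093656))
0.1 bar (np.float64(186.77168921486242), np.float64(158.404251221136
[... 916 characters left out ...]
b (np.float64(143.62954156302155), np.float64(116.84927881917454))
0.35 bar (np.float64(187.39043235604714), np.float64(136.51988604892898)) top (np.float64(189.7907170082353), np.float64(143.09549503886063)) knob (np.float64(142.16806633799263), np.float64(114.70389164736413))
0.4 bar (np.float64(186.85738802103555), np.float64(132.16278277182818)) top (np.float64(189.5833164171961), np.float64(138.61020972984838)) knob (np.float64(140.60119290782313), np.float64(112.63422896852708))
0.45 bar (np.float64(186.1072454504246), np.float64(127.83776585230432)) top (np.float64(189.1520041892032), np.float64(134.14089556877306)) knob (np.float64(138.93283764007663), np.float64(110.64546386150101))
```

Run:
```python
from h import *
T=cam("top");W=cam("wrist");S=cam("scene")
f=lambda u:((u[0]+.5)/3.3-.5+110,(u[1]+.5)/3.3-.5+90)
w=lambda u:((u[0]+.5)/3.7-.5+90,(u[1]+.5)/3.7-.5+95)
g=lambda u:((u[0]+.5)/3.5-.5+165,(u[1]+.5)/3.5-.5+140)
O=np.array([692.7,-36.3,0])
for n,a,b,c in(("knob",(632,227),(361,292),(184,127)),("dot1",(589,253),(369,445),(227,158)),("dot2",(669,200),(344,117),None),("barlo",(622,322),(650,518),(278,90)),("barhi",(726,260),(645,68),(180,42)),("slablo",(553,203),(147,485),None),("slabhi",(642,145),(100,95),None)):
    p,e=tri(T,f(a),W,w(b));q=p-O;print(n,p,e[0],'r',np.hypot(*q[:2]),np.degrees(np.arctan2(q[1],q[0])))
    if c: 
        p,e=tri(S,g(c),W,w(b));print('   SW',p,e[0])
        p,e=tri(S,g(c),T,f(a));print('   ST',p,e[0])
```

```text
knob [ 587.247 -107.054  132.424] 0.1080482853345768 r 126.99005622371023 -146.14041275964786
   SW [ 587.555 -106.833  131.727] 0.1873974821396957
   ST [ 587.487 -107.284  131.044] 0.10367687837828285
dot1 [568.214 -73.847 125.762] 0.11445227549427194 r 130.02496114065536 -163.21569759054694
   SW [568.312 -72.805 123.529] 0.06798048470653041
   ST [568.358 -73.886 122.348] 0.4053048478888547
dot2 [ 609.277 -136.927  127.215] 0.030885621265572667 r 130.7107293376405 -129.65989735338636
barlo [510.03  -98.316 143.151] 2.1555833427778333 r 192.91054610544944 -161.2476820438539
   SW [ 511.097 -100.346  143.685] 2.4541833311301984
   ST [512.85  -97.815 145.029] 1.7388498665622518
barhi [ 561.108 -179.843  129.787] 0.10034848517386755 r 194.73336703025285 -132.5128632486887
   SW [ 560.269 -179.979  136.168] 1.1978376418772405
   ST [ 559.707 -178.404  137.992] 0.13125161143460914
slablo [605.223 -45.724 139.932] 0.2921913293426888 r 87.98345263014923 -173.8509344331217
slabhi [ 651.849 -115.936  135.707] 0.5968290651918873 r 89.50280241727617 -117.1564512480601
```

```bash
python3 -m jog '-.0056 -.0051 -.0249 .428 -.672 .045 0;-.0056 -.0051 -.0249 .428 -.672 .045 0;-.0056 -.0051 -.0249 .428 -.672 .045 0;0 0 0 0 0 0 0;0 0 0 0 0 0 0;0 0 0 0 0 0 0;0 0 0 0 0 0 0'
python3 - <<'E'
from h import *
s=ctrl.get_state();im=ctrl.capture("wrist")[:,:,::-1]
print(s['eef_pos'],s['joints']);print(R.from_quat(s['tool_rot']).as_matrix())
cv2.imwrite('pics/w17.png',cv2.convertScaleAbs(im,alpha=1.6,beta=15))
E
```

```text
t: 16.3
eef_pos: [527.6, -147.6, 198.0]
tool_rot: [0.377, 0.695, -0.54, -0.289]
force: [1.3, -0.4, 0.3]
grip_width: 85.5
[ 527.554 -147.566  197.997] [-0.515  0.21  -0.264  0.975  0.221 -2.655]
[[-0.549  0.211 -0.809]
 [ 0.836  0.133 -0.533]
 [-0.005 -0.968 -0.249]]
```

View pics/w17.png

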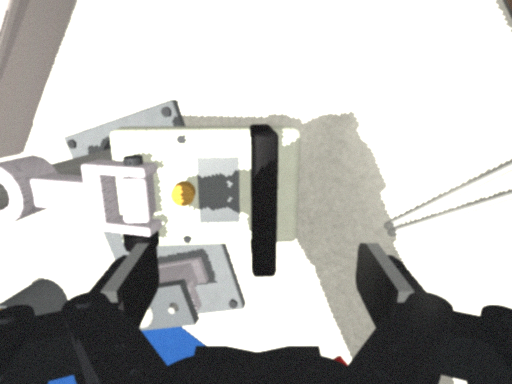

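```bash
python3 - <<'E'
from h import *
for y in(35,40,44,50,55,60):
    a=tool((263.5,125.5),y);b=tool((263.5,274.5),y);l=tool((251,190),y);r=tool((276,190),y);print(y,a,b,b[0]-a[0],l[2],r[2])
s=ctrl.get_state();M=R.from_quat(s['tool_rot']).as_matrix()
for y in (44,52):
    print(M@((tool((263.5,125.5),y)+tool((263.5,274.5),y))/2)+s['eef_pos'])
E
python3 - <<'E'
import cv2
a=cv2.imread('pics/w17.png')[110:290,90:310]
cv2.imwrite('pics/w17z.png',cv2.resize(a,None,fx=3.3,fy=3.3,interpolation=cv2.INTER_CUBIC))
E
```

```text
35 [-51.179  35.      2.585] [36.87  35.     3.029] 88.04931226558062 -4.1240695486358065 9.648401691403937
40 [-50.59   40.      2.677] [39.941 40.     3.134] 90.53161641137638 -4.220473531309863 9.940274023187452
44 [-50.119  44.      2.752] [42.398 44.     3.218] 92.51745972801297 -4.2975967174491085 10.173771888614262
50 [-49.412  50.      2.863] [46.084 50.     3.344] 95.49622470296787 -4.413281496657976 10.524018686754477
55 [-48.823  55.      2.956] [49.156 55.     3.45 ] 97.97852884876362 -4.509685479332032 10.81589101853799
60 [-48.234  60.      3.048] [52.227 60.     3.555] 100.46083299455935 -4.606089462006088 11.107763350321505
[ 536.255 -146.427  154.349]
[ 536.201 -143.     146.548]
```

View pics/w17z.png

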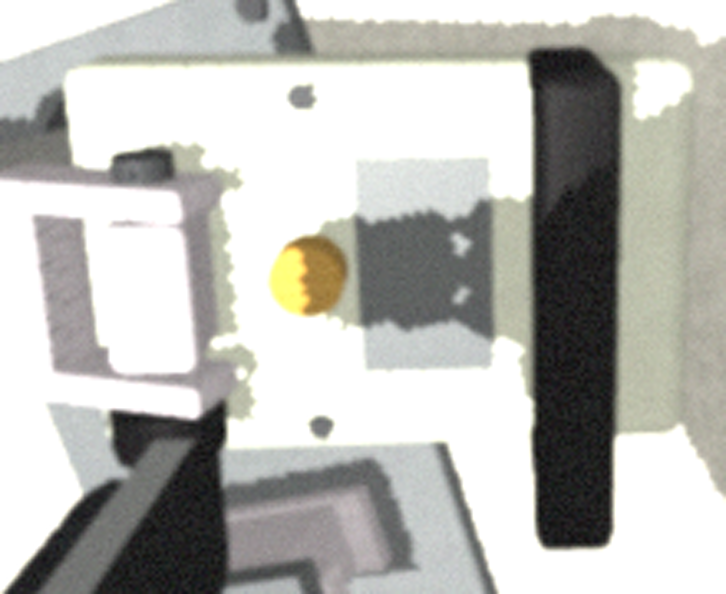

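Run:
```python
from h import *
s=ctrl.get_state();im=ctrl.capture("wrist")[:,:,::-1].copy()
print(s['eef_pos'],R.from_quat(s['tool_rot']).as_matrix())
cv2.imwrite('pics/w18.png',im)
c=im[110:290,90:310].astype(float);c=255*(c/255)**.6
cv2.imwrite('pics/w18z.png',cv2.resize(c.astype(np.uint8),None,fx=3.3,fy=3.3,interpolation=cv2.INTER_CUBIC))
```

```text
[ 527.293 -147.464  197.689] [[-0.549  0.21  -0.809]
 [ 0.836  0.133 -0.533]
 [-0.005 -0.969 -0.249]]
```

View pics/w18z.png

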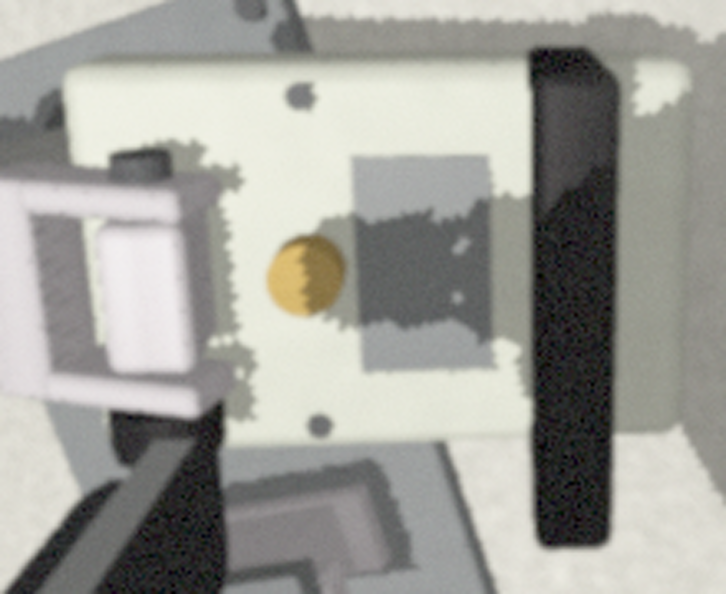

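```bash
python3 -m jog '.0008 .0006 -.0165 .131 -.2 0 120;.0008 .0006 -.0165 .131 -.2 0 120;0 0 0 0 0 0 120;0 0 0 0 0 0 120;0 0 0 0 0 0 120;0 0 0 0 0 0 120'
python3 - <<'E'
from h import *
s=ctrl.get_state();im=ctrl.capture("wrist")[:,:,::-1].copy()
print(s['eef_pos']);print(R.from_quat(s['tool_rot']).as_matrix())
c=im.astype(float);c=255*(c/255)**.6
cv2.imwrite('pics/w19.png',cv2.resize(c.astype(np.uint8),None,fx=1.5,fy=1.5,interpolation=cv2.INTER_CUBIC))
E
```

```text
t: 17.0
eef_pos: [527.2, -146.6, 172.2]
tool_rot: [0.383, 0.708, -0.523, -0.281]
force: [0.2, -0.1, -0.3]
grip_width: 44.9
[ 527.233 -146.583  172.213]
[[-0.548  0.249 -0.798]
 [ 0.836  0.16  -0.525]
 [-0.003 -0.955 -0.296]]
```

View pics/w19.png

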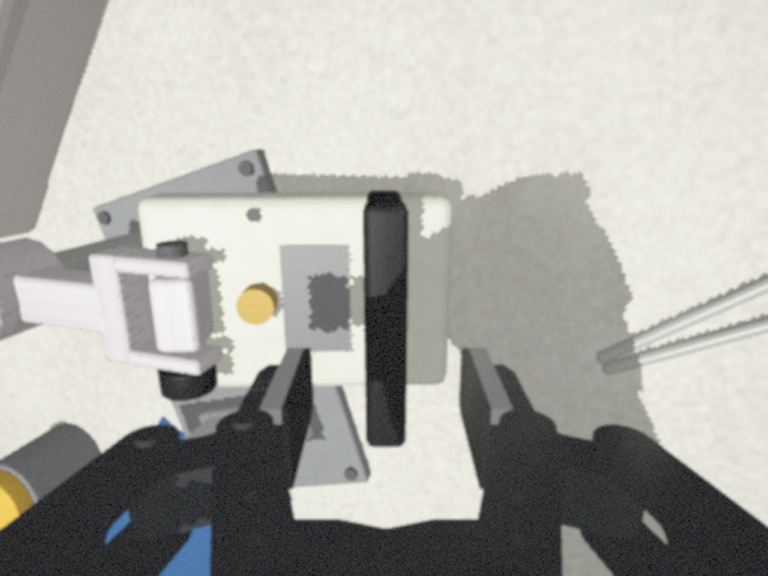

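Run:
```python
from h import *
for y in(20,27,35,42):
    a=tool((257.3,136.5),y);b=tool((257.3,296.3),y);print(y,a,b,b[0]-a[0],tool((243.6,190),y)[2],tool((271.2,190),y)[2])
# slab corners 
for u in((140,198),(450,198),(147,385),(446,383)):
    print(tool(np.array(u)/1.5,70))
```

```text
20 [-47.708  20.     -0.637] [41.41  20.    -0.661] 89.11775161657765 -7.551671160679879 6.364213130657365
27 [-46.657  27.     -0.634] [46.304 27.    -0.66 ] 92.9609729514525 -7.847592455717759 6.6684172026980715
35 [-45.456  35.     -0.632] [51.897 35.    -0.658] 97.3532259055952 -8.185788221475336 7.016078999316024
42 [-44.405  42.     -0.63 ] [56.791 42.    -0.657] 101.19644724047004 -8.481709516513217 7.32028307135673
[ -43.072   70.    -103.443]
[-43.013  70.     26.15 ]
[  44.119   70.    -112.396]
[43.116 70.    27.398]
```

```bash
python3 -m jog '.0058 .0037 -.0221 0 0 0 120;.0058 .0037 -.0221 0 0 0 120;.0058 .0037 -.0221 0 0 0 120;0 0 0 0 0 0 120;0 0 0 0 0 0 120;0 0 0 0 0 0 120'
python3 - <<'E'
from h import *
s=ctrl.get_state();im=ctrl.capture("wrist")[:,:,::-1].copy()
print(s['eef_pos']);print(s['force'])
c=im.astype(float);c=255*(c/255)**.6
cv2.imwrite('pics/w20.png',cv2.resize(c.astype(np.uint8),None,fx=1.5,fy=1.5,interpolation=cv2.INTER_CUBIC))
E
```

```text
t: 17.65
eef_pos: [540.1, -138.5, 122.7]
tool_rot: [0.384, 0.708, -0.522, -0.281]
force: [0.2, 0.6, 0.5]
grip_width: 45.5
[ 540.115 -138.482  122.71 ]
[0.246 0.556 0.473]
```

View pics/w20.png

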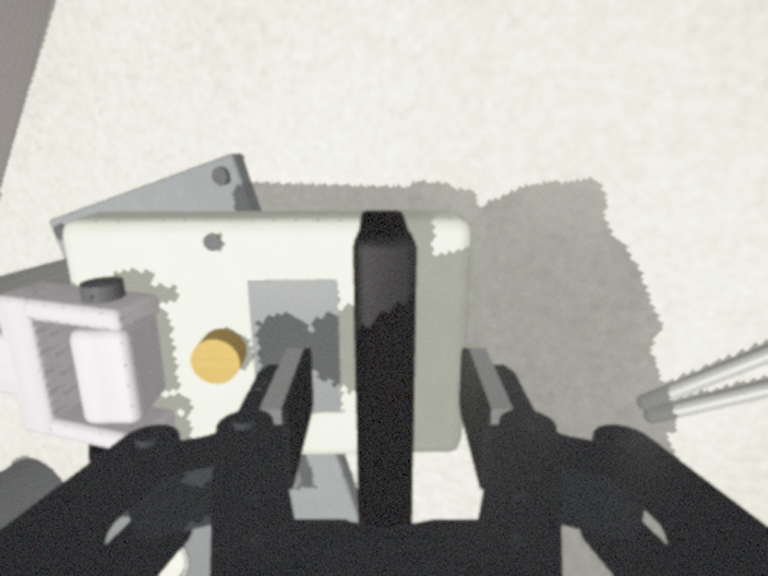

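Run:
```python
from h import *
for y in(-25,-20,-15,-10,-5):
    print(y,projt([-46,y,0]),projt([-48,y,0]),projt([-43.6,y,0]),projt([-30,y,8])-projt([-30,y,-8]))
```

```text
-25 [259.14  160.318] [259.147 154.776] [259.131 166.897] [43.403 -0.015]
-20 [259.064 157.371] [259.071 152.03 ] [259.056 163.716] [41.795 -0.014]
-15 [258.994 154.643] [259.    149.488] [258.987 160.769] [40.302 -0.014]
-10 [258.929 152.109] [258.935 147.128] [258.922 158.03 ] [38.912 -0.014]
-5 [258.869 149.75 ] [258.874 144.931] [258.862 155.48 ] [37.615 -0.014]
```

```bash
python3 -m jog '.002 .0013 -.0076 0 0 0 120;0 0 0 0 0 0 120;0 0 0 0 0 0 255;0 0 0 0 0 0 255;0 0 0 0 0 0 255;0 0 0 0 0 0 255;0 0 0 0 0 0 255;0 0 0 0 0 0 255' 60
python3 - <<'E'
from h import *
s=ctrl.get_state();im=ctrl.capture("wrist")[:,:,::-1].copy()
print(s['eef_pos'],R.from_quat(s['tool_rot']).as_matrix());print(s['force'],s['wrist_torque'],s['grip_width'])
c=im.astype(float);c=255*(c/255)**.6
cv2.imwrite('pics/w21.png',cv2.resize(c.astype(np.uint8),None,fx=1.5,fy=1.5,interpolation=cv2.INTER_CUBIC))
E
```

```text
t: 18.5
eef_pos: [541.7, -136.6, 116.3]
tool_rot: [0.383, 0.709, -0.522, -0.281]
force: [3.5, 3.9, 2.2]
grip_width: 15.4
[ 541.698 -136.622  116.346] [[-0.549  0.25  -0.798]
 [ 0.836  0.162 -0.524]
 [-0.002 -0.955 -0.298]]
[3.502 3.915 2.228] [ 0.686 -0.519  0.065] 15.397076315544362
```

View pics/w21.png

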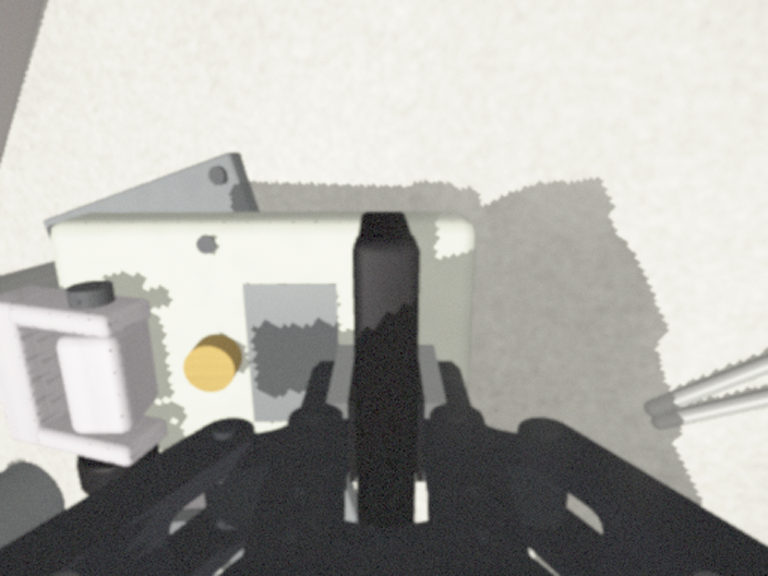

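```bash
python3 -m jog '-.0015 -.001 .0054 -.26 .396 0 255;-.0013 -.0008 .0055 -.26 .396 0 255;-.001 -.0007 .0056 -.26 .396 0 255;0 0 0 0 0 0 255'; python3 -m jog '-.0008 -.0005 .0056 -.26 .396 0 255;-.0006 -.0004 .0057 -.26 .396 0 255;-.0003 -.0002 .0057 -.26 .396 0 255;0 0 0 0 0 0 255;0 0 0 0 0 0 255;0 0 0 0 0 0 255;0 0 0 0 0 0 255'
python3 - <<'E'
from h import *
s=ctrl.get_state();im=ctrl.capture("wrist")[:,:,::-1].copy()
print(s['eef_pos'],R.from_quat(s['tool_rot']).as_matrix());print(s['force'],s['wrist_torque'],s['grip_width'])
c=im.astype(float);c=255*(c/255)**.6
cv2.imwrite('pics/w22.png',cv2.resize(c.astype(np.uint8),None,fx=1.5,fy=1.5,interpolation=cv2.INTER_CUBIC))
c=ctrl.capture("scene")[:,:,::-1];cv2.imwrite('pics/scene3z.png',cv2.resize(c[100:300,150:370],None,fx=3,fy=3,interpolation=cv2.INTER_CUBIC))
E
```

```text
t: 18.95
eef_pos: [538.8, -138.5, 128.1]
tool_rot: [0.36, 0.667, -0.574, -0.309]
force: [1.9, 3.1, 1.1]
grip_width: 15.2
t: 19.65
eef_pos: [537.4, -139.2, 140.5]
tool_rot: [0.337, 0.624, -0.62, -0.335]
force: [5.9, 4.8, -4.3]
grip_width: 15.2
[ 537.41  -139.247  140.513] [[-0.548  0.006 -0.836]
 [ 0.836  0.003 -0.548]
 [-0.001 -1.    -0.007]]
[ 5.926  4.827 -4.274] [ 0.988 -1.326 -0.012] 15.220286160389003
```

View pics/w22.png

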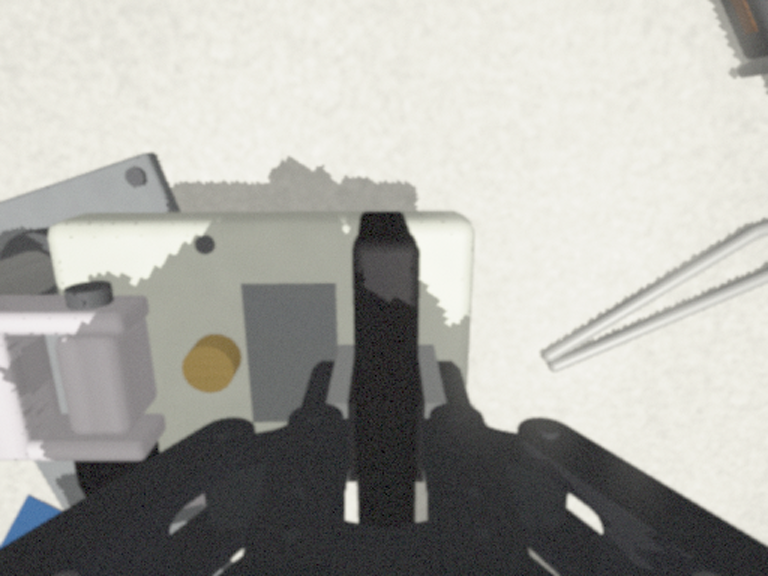

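View pics/scene3z.png

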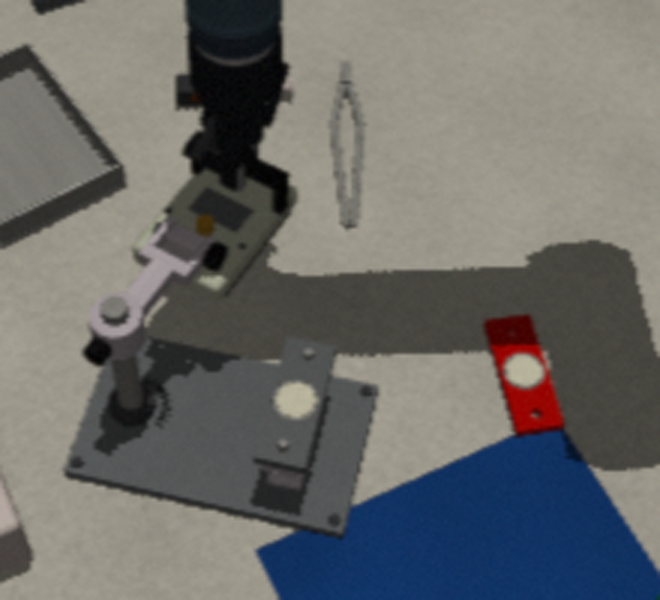

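```bash
python3 -m jog '-.0132 .0224 0 0 0 -1 255;-.0108 .0237 0 0 0 -1 255;-.0083 .0247 0 0 0 -1 255;-.0056 .0254 0 0 0 -1 255;0 0 0 0 0 0 255;0 0 0 0 0 0 255'; python3 -m jog '-.0029 .0258 0 0 0 -1 255;-.0002 .026 0 0 0 -1 255;.0025 .0259 0 0 0 -1 255;0 0 0 0 0 0 255;0 0 0 0 0 0 255;0 0 0 0 0 0 255'
python3 - <<'E'
from h import *
s=ctrl.get_state();O=np.array([692.7,-36])
q=s['eef_pos'][:2]-O;print(np.hypot(*q),np.degrees(np.arctan2(q[1],q[0]))%360)
M=R.from_quat(s['tool_rot']).as_matrix();print(M,np.degrees(np.arctan2(M[1,2],M[0,2]))%360);print(s['force'],s['wrist_torque'],s['grip_width'])
E
```

```text
t: 20.35
eef_pos: [509.4, -66.9, 140.6]
tool_rot: [0.46, 0.541, -0.537, -0.456]
force: [7.2, 4.9, -6.8]
grip_width: 15.3
t: 20.95
eef_pos: [509.2, -9.5, 140.6]
tool_rot: [0.538, 0.462, -0.459, -0.535]
force: [6.3, 3.8, -6.9]
grip_width: 14.9
185.40215001276945 171.790569786397
[[ 0.152  0.006 -0.988]
 [ 0.988 -0.001  0.152]
 [-0.    -1.    -0.006]] 171.25862916884515
[ 6.325  3.797 -6.881] [ 0.62  -1.559  0.142] 14.923238374630431
```

Run:
```python
from h import *
c=ctrl.capture("scene")[:,:,::-1];cv2.imwrite('pics/scene4z.png',cv2.resize(c[100:300,150:370],None,fx=3,fy=3,interpolation=cv2.INTER_CUBIC))
```

```text
(no output)
```

View pics/scene4z.png

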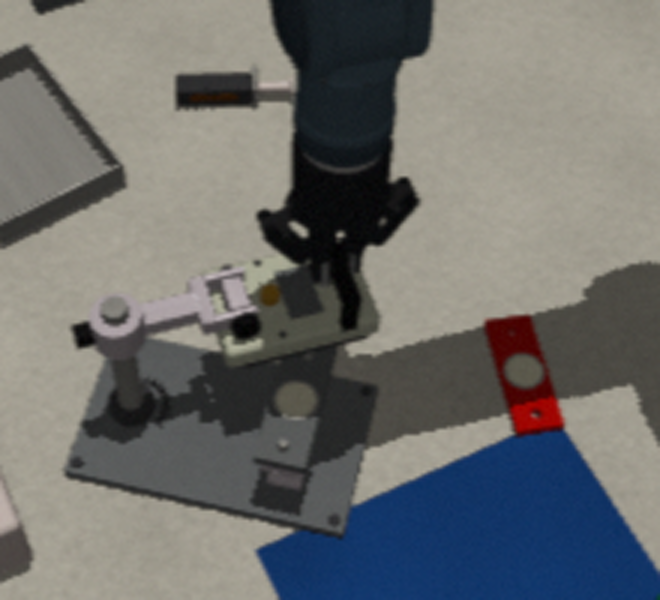

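```bash
python3 -m jog '.0052 .0255 0 0 0 -1 255;.0078 .0248 0 0 0 -1 255;.0104 .0238 0 0 0 -1 255;0 0 0 0 0 0 255;0 0 0 0 0 0 255';python3 -m jog '.0128 .0226 0 0 0 -1 255;.0151 .0212 0 0 0 -1 255;0 0 0 0 0 0 255;0 0 0 0 0 0 255;0 0 0 0 0 0 255'
python3 - <<'E'
from h import *
s=ctrl.get_state();O=np.array([692.7,-36])
q=s['eef_pos'][:2]-O;print(s['eef_pos'],np.hypot(*q),np.degrees(np.arctan2(q[1],q[0]))%360)
M=R.from_quat(s['tool_rot']).as_matrix();print(M,np.degrees(np.arctan2(M[1,2],M[0,2]))%360);print(s['force'],s['wrist_torque'],s['grip_width'])
for n in("scene","top"):
    c=ctrl.capture(n)[:,:,::-1];cv2.imwrite(f'pics/{n}5.png',c)
    c=c[100:300,150:370] if n=="scene" else c[110:220,190:340]
    cv2.imwrite(f'pics/{n}5z.png',cv2.resize(c,None,fx=3 if n=="scene" else 5,fy=3 if n=="scene" else 5,interpolation=cv2.INTER_CUBIC))
im=ctrl.capture("wrist")[:,:,::-1].copy();c=im.astype(float);c=255*(c/255)**.6
cv2.imwrite('pics/w23.png',cv2.resize(c.astype(np.uint8),None,fx=1.5,fy=1.5,interpolation=cv2.INTER_CUBIC))
E
```

```text
t: 21.5
eef_pos: [526.8, 45.7, 140.6]
tool_rot: [0.604, 0.372, -0.37, -0.6]
force: [5.1, 2.2, -6.7]
grip_width: 14.9
t: 22.0
eef_pos: [547.5, 78.0, 140.6]
tool_rot: [0.639, 0.307, -0.306, -0.636]
force: [4.9, 2.1, -6.1]
grip_width: 14.8
[547.454  78.031 140.614] 184.66050589147986 141.86490800896976
[[ 0.625  0.004 -0.781]
 [ 0.781 -0.004  0.625]
 [-0.    -1.    -0.005]] 141.3240746337106
[ 4.892  2.106 -6.115] [ 0.178 -1.312  0.227] 14.761842353376382
```

View pics/scene5z.png

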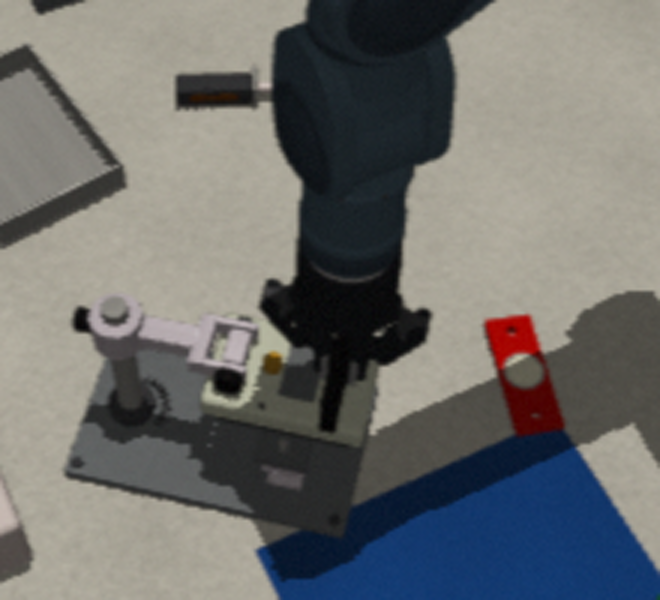

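View pics/w23.png

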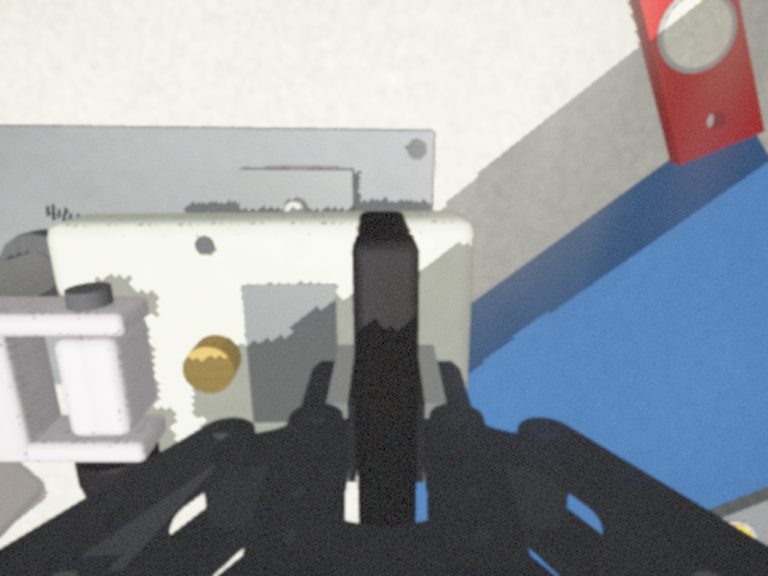

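View pics/top5z.png

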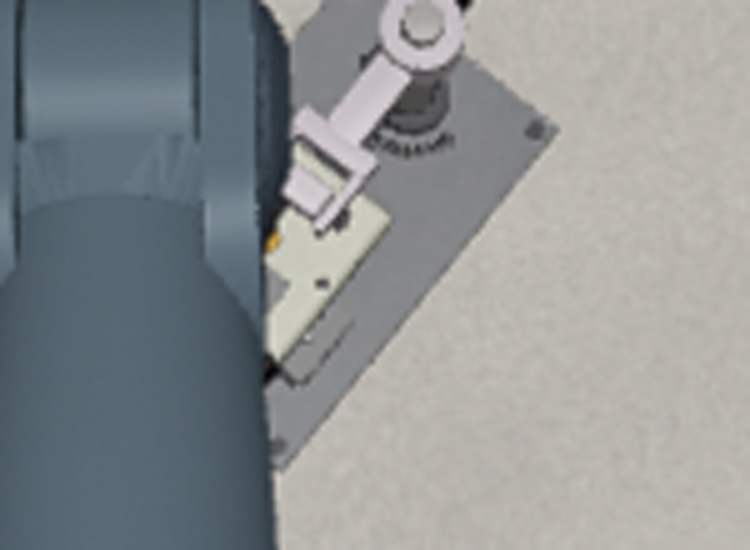

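```bash
python3 -m jog '.0016 .002 0 0 0 -.1 255;0 0 0 0 0 0 255;0 0 0 0 0 0 255;0 0 0 0 0 0 255;0 0 0 0 0 0 255'
python3 - <<'E'
from h import *
s=ctrl.get_state();O=np.array([692.7,-36])
q=s['eef_pos'][:2]-O;print(s['eef_pos'],np.hypot(*q),np.degrees(np.arctan2(q[1],q[0]))%360)
M=R.from_quat(s['tool_rot']).as_matrix();print(M,np.degrees(np.arctan2(M[1,2],M[0,2]))%360);print(s['force'],s['wrist_torque'],s['grip_width'])
im=ctrl.capture("wrist")[:,:,::-1].copy();cv2.imwrite('pics/w24r.png',im);c=im.astype(float);c=255*(c/255)**.6
c=c[70:240,0:340]
cv2.imwrite('pics/w24.png',cv2.resize(c.astype(np.uint8),None,fx=2.3,fy=2.3,interpolation=cv2.INTER_CUBIC))
E
```

```text
t: 22.65
eef_pos: [547.6, 78.3, 140.6]
tool_rot: [0.641, 0.302, -0.303, -0.637]
force: [3.8, -4.4, -5.1]
grip_width: 15.0
[547.642  78.345 140.582] 184.70649077778117 141.75227678723067
[[ 0.634  0.001 -0.774]
 [ 0.774 -0.007  0.634]
 [-0.004 -1.    -0.005]] 140.67227146483543
[ 3.846 -4.438 -5.106] [-0.868 -1.002  0.599] 15.00990580762459
```

View pics/w24.png

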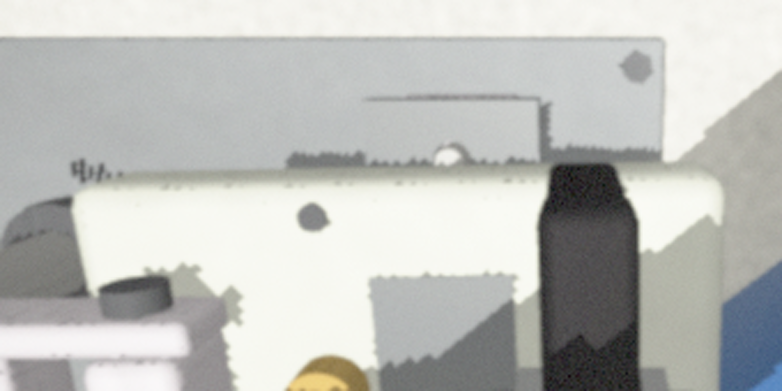

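```bash
python3 -m jog '.0025 .0031 0 0 0 0 255;0 0 0 0 0 0 255;0 0 0 0 0 0 255;0 0 0 0 0 0 255;0 0 0 0 0 0 255'
python3 - <<'E'
from h import *
s=ctrl.get_state();O=np.array([692.7,-36])
q=s['eef_pos'][:2]-O;print(s['eef_pos'],np.hypot(*q),np.degrees(np.arctan2(q[1],q[0]))%360)
M=R.from_quat(s['tool_rot']).as_matrix();print(M,np.degrees(np.arctan2(M[1,2],M[0,2]))%360);print(s['force'],s['wrist_torque'],s['grip_width'])
im=ctrl.capture("wrist")[:,:,::-1].copy();cv2.imwrite('pics/w24r.png',im);c=im.astype(float);c=255*(c/255)**.6
c=c[70:240,0:340]
cv2.imwrite('pics/w25.png',cv2.resize(c.astype(np.uint8),None,fx=2.3,fy=2.3,interpolation=cv2.INTER_CUBIC))
E
```

```text
t: 23.2
eef_pos: [549.3, 80.4, 140.6]
tool_rot: [0.642, 0.301, -0.303, -0.637]
force: [2.9, -4.3, -4.3]
grip_width: 14.9
[549.264  80.35  140.569] 184.692230293836 140.95214108396107
[[ 0.635  0.001 -0.773]
 [ 0.772 -0.007  0.635]
 [-0.005 -1.    -0.005]] 140.58101956981702
[ 2.936 -4.285 -4.311] [-1.044 -0.906  0.088] 14.942552995474404
```

View pics/w25.png

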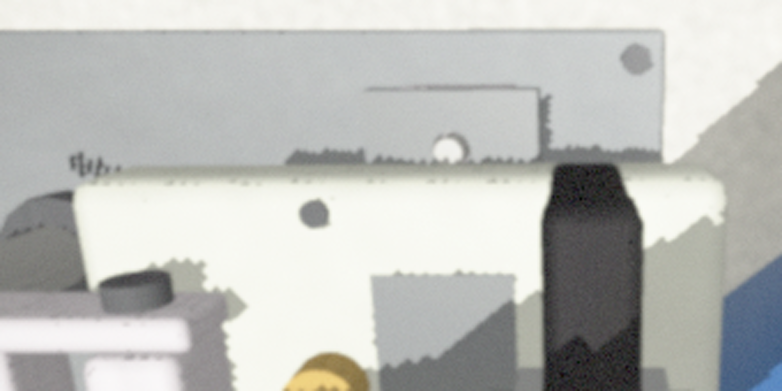

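```bash
python3 -m jog '.0010 .0012 0 0 0 0 255;0 0 0 0 0 0 255;0 0 0 0 0 0 255;0 0 0 0 0 0 255'; python3 -m jog '0 0 0 0 0 0 200;0 0 0 0 0 0 180;0 0 0 0 0 0 120;0 0 0 0 0 0 120;0 0 .01 0 0 0 120;0 0 .03 0 0 0 120;0 0 .04 0 0 0 120;0 0 .04 0 0 0 120'; python3 -m jog '-.015 .0 .04 0 0 0 120;0 0 0 0 0 0 120;0 0 0 0 0 0 120;0 0 0 0 0 0 120;0 0 0 0 0 0 120'
python3 - <<'E'
from h import *
s=ctrl.get_state();print(s['eef_pos'])
im=ctrl.capture("wrist")[:,:,::-1].copy();cv2.imwrite('pics/w26r.png',im);c=im.astype(float);c=255*(c/255)**.6
cv2.imwrite('pics/w26.png',cv2.resize(c.astype(np.uint8),None,fx=1.5,fy=1.5,interpolation=cv2.INTER_CUBIC))
E
```

```text
t: 23.65
eef_pos: [549.6, 80.8, 140.5]
tool_rot: [0.642, 0.301, -0.303, -0.637]
force: [2.5, -6.2, -3.0]
grip_width: 15.1
t: 24.45
eef_pos: [549.8, 84.0, 232.3]
tool_rot: [0.64, 0.302, -0.303, -0.638]
force: [1.3, -0.3, -0.1]
grip_width: 45.3
t: 24.95
eef_pos: [538.4, 83.8, 259.6]
tool_rot: [0.64, 0.302, -0.304, -0.638]
force: [-0.4, 0.2, -0.4]
grip_width: 45.3
[538.376  83.832 259.578]
```

View pics/w26.png

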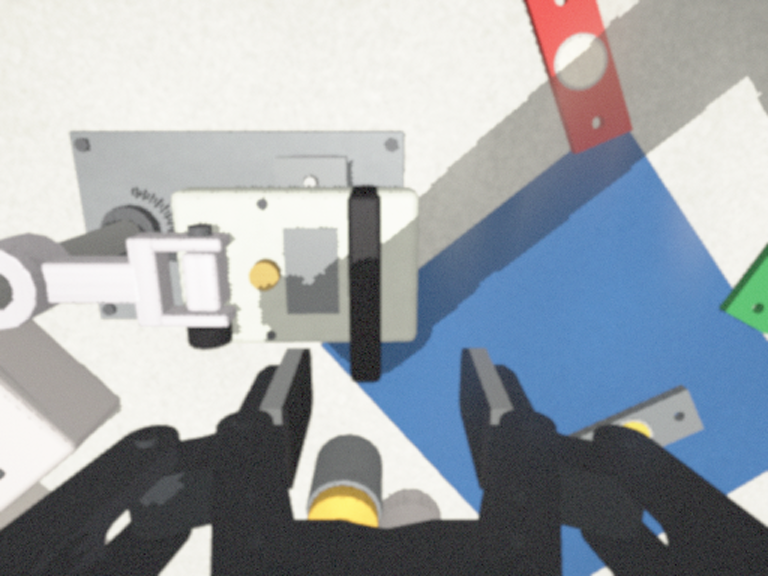

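```bash
python3 -m jog '-.04 .044 .01 0 0 0 120;-.04 .044 .01 0 0 0 120;-.04 .044 .01 0 0 0 120;-.04 .044 .01 0 0 0 120;-.04 .044 .01 0 0 0 120;-.04 .044 .01 0 0 0 120;-.03 .044 .01 0 0 0 120;0 0 0 0 0 0 120'
python3 - <<'E'
from h import *
s=ctrl.get_state();print(s['eef_pos'])
for n in("scene","top"):
    c=ctrl.capture(n)[:,:,::-1];cv2.imwrite(f'pics/{n}6.png',c)
    c=c[140:290,170:300] if n=="scene" else c[90:210,190:320]
    c=cv2.convertScaleAbs(c,alpha=1.2)
    cv2.imwrite(f'pics/{n}6z.png',cv2.resize(c,None,fx=4 if n=="scene" else 5,fy=4 if n=="scene" else 5,interpolation=cv2.INTER_CUBIC))
E
```

```text
t: 25.8
eef_pos: [334.0, 317.9, 313.8]
tool_rot: [0.639, 0.305, -0.305, -0.638]
force: [0.3, -0.1, -0.8]
grip_width: 45.7
[334.008 317.897 313.821]
```

View pics/scene6z.png

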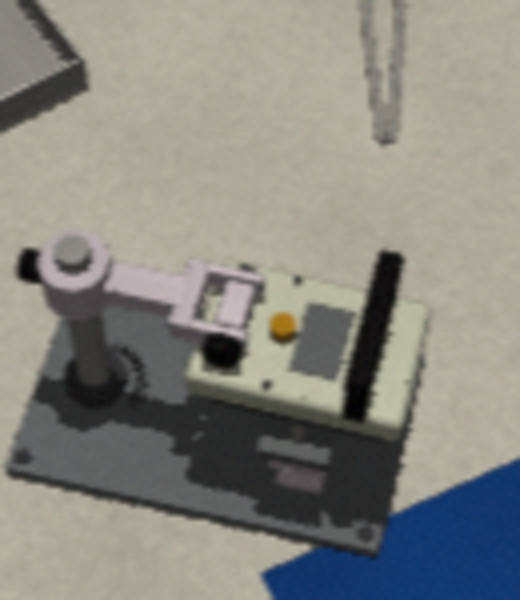

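View pics/top6z.png

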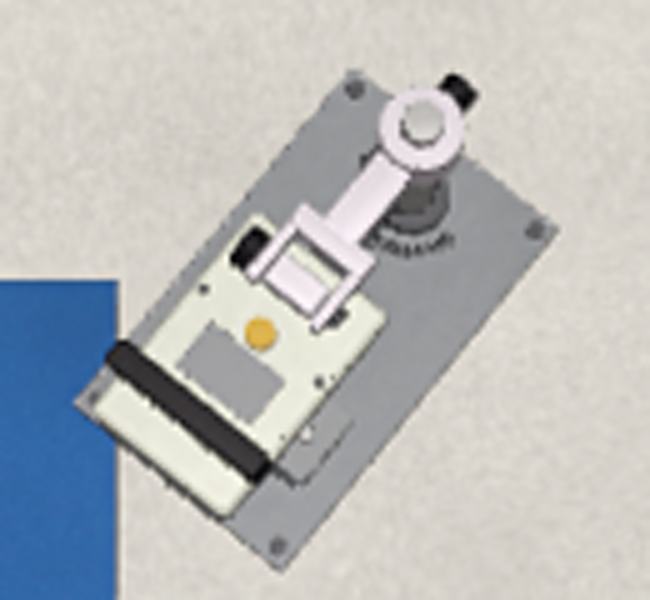

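Run:
```python
from h import *
T=cam("top");S=cam("scene")
f=lambda u:((u[0]+.5)/5-.5+190,(u[1]+.5)/5-.5+90)
g=lambda u:((u[0]+.5)/4-.5+170,(u[1]+.5)/4-.5+140)
C=np.array([576.6,59.0]);ux=np.array([.7745,-.6325]);uy=np.array([.6325,.7745])
P={}
for n,a,b in(("dotA",(204,289),(267,385)),("dotB",(320,382),(298,281)),("knob",(261,331),(283,325)),("barA",(116,348),(353,418)),("barB",(262,475),(392,253)),("crnA",(97,403),(399,424)),("crnB",(230,514),(427,308)),("rectA",(177,360),None),("col",(424,121),(73,250))):
    if b is None: continue
    p,e=tri(T,f(a),S,g(b));d=p[:2]-C;P[n]=p;print(n,p,e[0],'stand xy rel mid',d@ux,d@uy)
```

```text
dotA [617.439  74.046 128.28 ] 0.5603700552539118 stand xy rel mid 22.11367981142731 37.48385843524746
dotB [568.796  14.932 127.487] 0.5672013282947367 stand xy rel mid 21.828800034714703 -39.066476145574725
knob [593.408  44.89  137.074] 0.8528089029898125 stand xy rel mid 21.942464612649406 -0.29694888062134245
barA [584.257 119.229 136.734] 2.0482424471843927 stand xy rel mid -32.16451705822858 51.49027861458998
barB [517.501  42.965 163.35 ] 0.974316368607904 stand xy rel mid -35.63019647538017 -49.79946511876947
crnA [558.217 129.553 125.481] 1.670991971913931 stand xy rel mid -58.86265562433737 43.015715416978956
crnB [502.265  61.602 117.489] 0.7655144232199708 stand xy rel mid -59.21792938527554 -45.00131715435659
col [693.101 -37.982 171.088] 0.8473663940334183 stand xy rel mid 151.57156949543517 -1.4259046321497584
```

```bash
python3 -m jog '.0468 -.0354 -.014 0 0 0 120;.0468 -.0354 -.014 0 0 0 120;.0468 -.0354 -.014 0 0 0 120;.0468 -.0354 -.014 0 0 0 120;.0468 -.0354 -.014 0 0 0 120;.0468 -.0354 -.014 0 0 0 120;.0468 -.0354 -.014 0 0 0 120;.0468 -.0354 -.014 0 0 0 120'; python3 -m jog '0 0 -.02 0 0 0 120;0 0 0 0 0 0 120;0 0 0 0 0 0 120;0 0 0 0 0 0 120;0 0 0 0 0 0 120;0 0 0 0 0 0 120'
python3 - <<'E'
from h import *
s=ctrl.get_state();print(s['eef_pos'],R.from_quat(s['tool_rot']).as_matrix())
im=ctrl.capture("wrist")[:,:,::-1].copy();cv2.imwrite('pics/w27r.png',im);c=im.astype(float);c=255*(c/255)**.8
cv2.imwrite('pics/w27.png',cv2.resize(c.astype(np.uint8),None,fx=1.5,fy=1.5,interpolation=cv2.INTER_CUBIC))
E
```

```text
t: 26.7
eef_pos: [618.6, 98.7, 227.9]
tool_rot: [0.641, 0.301, -0.302, -0.639]
force: [0.3, 0.5, -0.1]
grip_width: 45.3
t: 27.3
eef_pos: [617.3, 103.0, 215.5]
tool_rot: [0.64, 0.303, -0.302, -0.638]
force: [0.6, -0.7, -0.3]
grip_width: 45.3
[617.335 102.986 215.524] [[ 0.633  0.002 -0.774]
 [ 0.774 -0.003  0.633]
 [-0.001 -1.    -0.004]]
```

View pics/w27.png

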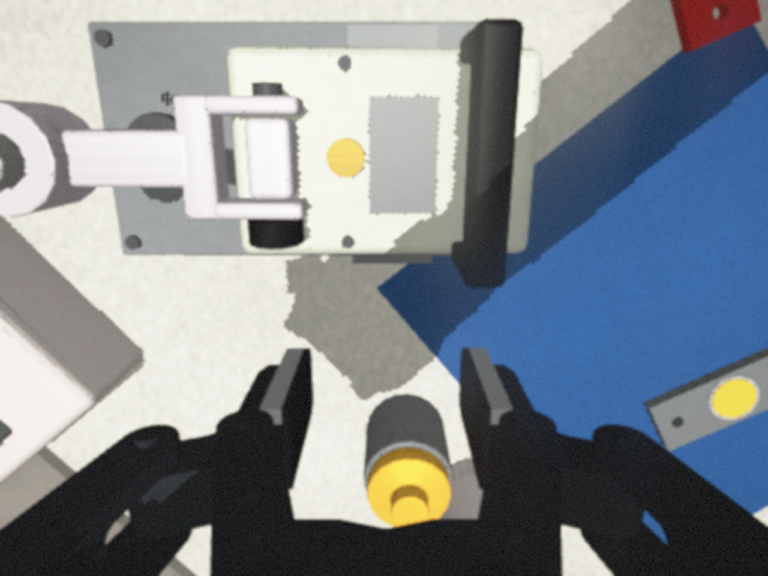

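Run:
```python
from h import *
im=cv2.imread('pics/w27r.png');g=im.astype(float).mean(2)
def edge(cols,r0,r1,sgn):
    out=[]
    for c in cols:
        d=np.diff(cv2.GaussianBlur(g,(5,3),0.8)[r0:r1,c])*sgn
        k=np.argmax(d)
        if 0<k<len(d)-1:
            a,b,e=d[k-1:k+2];o=.5*(a-e)/(a-2*b+e)
            out.append((c,r0+k+.5+o))
    out=np.array(out);m=np.ones(len(out),bool)
    for _ in range(4):
        p=np.polyfit(out[m,0],out[m,1],1);r=out[:,1]-np.polyval(p,out[:,0]);m=abs(r)<max(.4,1.5*r[m].std())
    return p,m.sum(),r[m].std()
U=edge(list(range(160,225))+list(range(240,308)),25,42,1)
L=edge(list(range(205,300)),158,175,-1)
L2=edge(list(range(205,262)),158,175,-1)
print(U,L,L2)
s=ctrl.get_state();W=cam("wrist",s)
for z in(128,131,134):
    for (A,B) in((U,L),):
        r=[]
        for c in(165,230,300):
            a=onz(W,(c,np.polyval(A[0],c)),z);
            # intersect with lower line at same stand-x
            ux=np.array([.7745,-.6325]);uy=np.array([.6325,.7745]);C=np.array([576.6,59.])
            q0=onz(W,(200,np.polyval(B[0],200)),z)[:2]-C;q1=onz(W,(300,np.polyval(B[0],300)),z)[:2]-C
            p=a[:2]-C;x=p@ux;yl=q0@uy+(x-q0@ux)*((q1-q0)@uy)/((q1-q0)@ux)
            r.append((x,p@uy,yl,yl-p@uy))
        print(z,np.array(r))
```

```text
(array([ 0.012, 29.463]), np.int64(122), np.float64(0.158253062333236)) (array([  0.002, 167.7  ]), np.int64(79), np.float64(0.118485904389808)) (array([  0.004, 167.269]), np.int64(46), np.float64(0.10348954358809423))
128 [[ 60.587 -43.787  44.225  88.012]
 [ 19.897 -43.28   44.34   87.62 ]
 [-23.926 -42.734  44.463  87.198]]
131 [[ 59.826 -43.376  43.488  86.864]
 [ 19.668 -42.876  43.601  86.477]
 [-23.584 -42.337  43.723  86.06 ]]
134 [[ 59.066 -42.965  42.751  85.716]
 [ 19.438 -42.471  42.862  85.334]
 [-23.242 -41.94   42.983  84.922]]
```

Run:
```python
from h import *
im=cv2.imread('pics/w27r.png');g=cv2.GaussianBlur(im.astype(float).mean(2),(5,3),0.8)
def edge(cols,r0,r1,sgn):
    out=[]
    for c in cols:
        d=np.diff(g[r0:r1,c])*sgn;k=np.argmax(d)
        if 0<k<len(d)-1:
            a,b,e=d[k-1:k+2];out.append((c,r0+k+.5+.5*(a-e)/(a-2*b+e)))
    out=np.array(out);m=np.ones(len(out),bool)
    for _ in range(4):
        p=np.polyfit(out[m,0],out[m,1],1);r=out[:,1]-np.polyval(p,out[:,0]);m=abs(r)<max(.4,1.5*r[m].std())
    return p,m.sum(),r[m].std()
W=cam("wrist");ux=np.array([.7745,-.6325]);uy=np.array([.6325,.7745]);C=np.array([576.6,59.])
def rep(U,L,z):
    for c in(100,160,230):
        p=onz(W,(c,np.polyval(U[0],c)),z)[:2]-C
        q0=onz(W,(90,np.polyval(L[0],90)),z)[:2]-C;q1=onz(W,(160,np.polyval(L[0],160)),z)[:2]-C
        x=p@ux;yl=q0@uy+(x-q0@ux)*((q1-q0)@uy)/((q1-q0)@ux);print(x,p@uy,yl,yl-p@uy)
U=edge(range(72,220),8,24,-1);L=edge(range(96,155),163,175,1);print(U,L);rep(U,L,12)
# slab: outline edges separately, left half vs right half
for cols in(range(160,225),range(240,305)):print(edge(cols,25,42,1))
# label panel: left/right vertical edges lengths
print(im[60:66,240:300,0])
```

```text
(array([-0.002, 14.135]), np.int64(148), np.float64(0.06163413091513014)) (array([  0.01 , 168.595]), np.int64(59), np.float64(0.14626040224896572))
149.28763994332462 -74.69057389159225 74.4549211470312 149.14549503862344
93.45519681769964 -74.68836458547628 75.0196706436735 149.7080352291498
28.402142754816264 -74.68579041708686 75.67768733576766 150.36347775285452
(array([ 0.008, 30.127]), np.int64(57), np.float64(0.1547964552458793))
(array([ 0.012, 29.46 ]), np.int64(65), np.float64(0.14328412751979236))
[[236 236 235 234 235 234 235 236 235 234 234 234 234 234 233 234 232 233
  233 232 232 233 233 233 234 232 232 232 233 232 233 231 232 231 233 231
  230 230 230 230 230 231 230 230 231 230 229 229 228 229 228 228 230 228
  229 228 227 229 229 228]
 [238 236 236 235 235 235 235 235 234 235 234 233 233 234 233 233 234 233
  230 230 230 233 232 233 232 233 233 233 233 233 232 233 232 231 232 229
  231 228 221 223 229 231 229 228 229 229 230 229 229 230 228 228 229 229
  229 229 229 228 227 226]
 [236 236 235 236 236 236 234 234 232 232 232 233 233 232 233 232 232 231
  223 217 220
[... 209 characters left out ...]
27 224 222 227 228 227 217
  192 173 188 215 216 201 205 223 221 216 222 227 227 225 222 226 227 226
  215 187 166 186 210 213 195 194 215 220 219 213 219 225 222 220 220 226
  229 229 229 227 228 227]
 [236 237 237 236 236 229 218 201 189 197 207 206 202 198 205 210 210 195
  174 163 173 191 190 179 190 206 198 188 199 212 207 199 198 209 210 209
  196 170 162 173 188 190 173 175 192 205 190 186 195 204 208 196 198 217
  226 228 227 227 228 229]
 [235 237 236 236 234 227 208 189 183 186 190 187 187 189 189 190 190 188
  179 178 178 185 185 179 186 190 186 179 185 189 189 186 185 186 189 189
  184 182 177 175 182 182 179 177 184 187 182 177 182 185 183 179 183 207
  224 228 228 229 226 226]]
```

```bash
python3 -m jog '-.0516 .0422 0 0 0 0 120;-.0516 .0422 0 0 0 0 120;0 0 0 0 0 0 120;0 0 0 0 0 0 120;0 0 0 0 0 0 120;0 0 0 0 0 0 120;0 0 0 0 0 0 120;0 0 0 0 0 0 120'
python3 - <<'E'
from h import *
import pickle
s=ctrl.get_state();print(s['eef_pos'],R.from_quat(s['tool_rot']).as_matrix());pickle.dump(s,open('s28.pkl','wb'))
im=ctrl.capture("wrist")[:,:,::-1].copy();cv2.imwrite('pics/w28r.png',im);c=im.astype(float);c=255*(c/255)**.8
cv2.imwrite('pics/w28.png',cv2.resize(c.astype(np.uint8),None,fx=1.5,fy=1.5,interpolation=cv2.INTER_CUBIC))
a=cv2.imread('pics/w27r.png')[20:185,190:370];cv2.imwrite('pics/w27zz.png',cv2.resize(a,None,fx=3.6,fy=3.6,interpolation=cv2.INTER_CUBIC))
E
```

```text
t: 28.15
eef_pos: [540.6, 165.2, 214.4]
tool_rot: [0.64, 0.302, -0.302, -0.638]
force: [-0.1, 1.1, 0.7]
grip_width: 45.1
[540.633 165.237 214.372] [[ 0.635  0.001 -0.773]
 [ 0.773 -0.003  0.635]
 [-0.002 -1.    -0.003]]
```

View pics/w28.png

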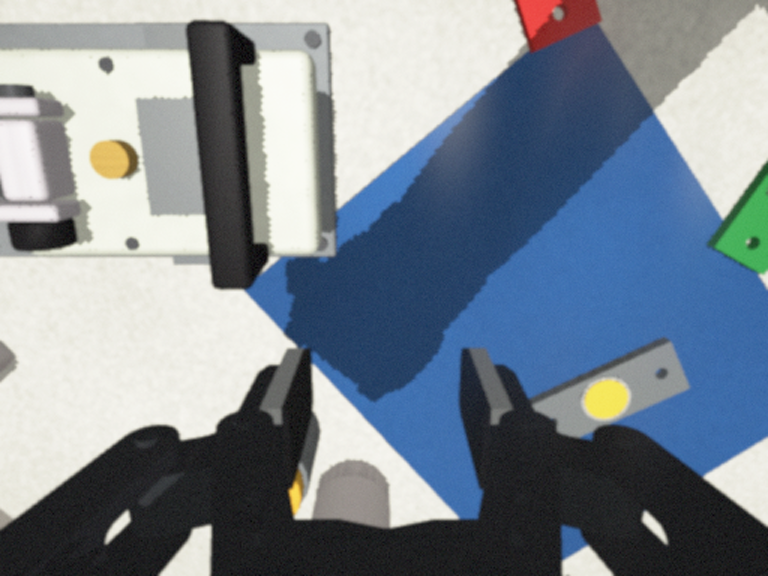

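View pics/w27zz.png

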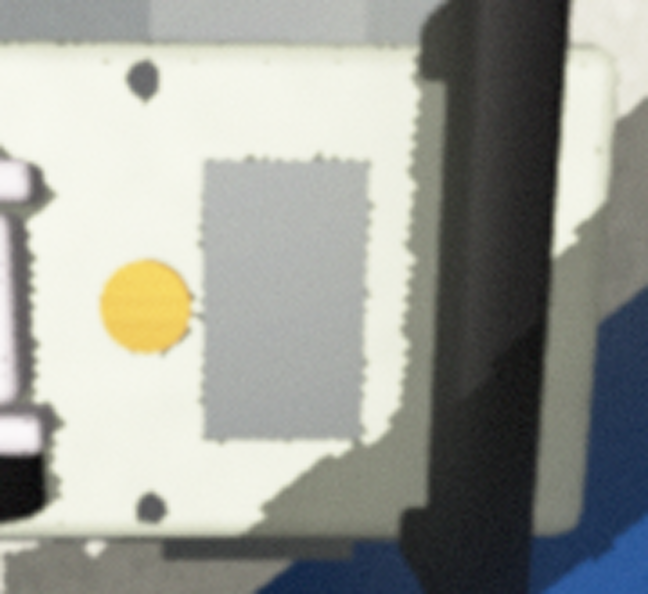

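Run:
```python
import cv2
a=cv2.imread('pics/w28r.png')[20:185,50:230];cv2.imwrite('pics/w28zz.png',cv2.resize(a,None,fx=3.6,fy=3.6,interpolation=cv2.INTER_CUBIC))
```

```text
(no output)
```

View pics/w28zz.png

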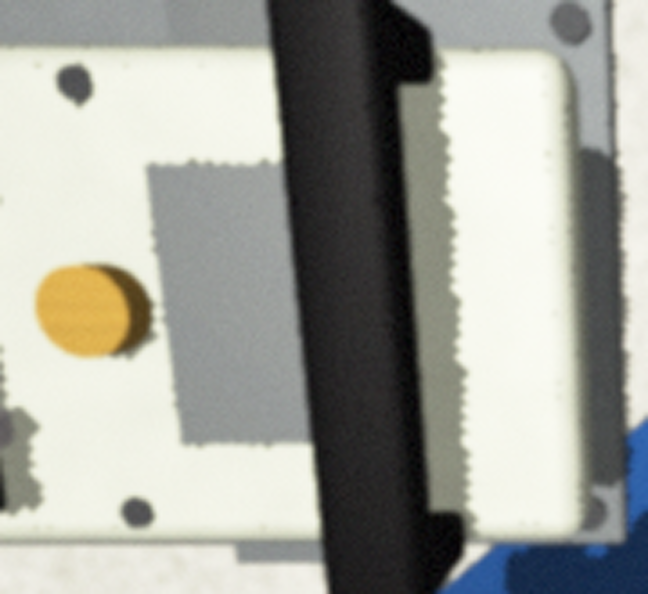

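Run:
```python
from h import *
import pickle
s=pickle.load(open('s28.pkl','rb'));W=cam("wrist",s)
im=cv2.imread('pics/w28r.png');g=cv2.GaussianBlur(im.astype(float).mean(2),(5,3),0.8)
def edge(cols,r0,r1,sgn):
    out=[]
    for c in cols:
        d=np.diff(g[r0:r1,c])*sgn;k=np.argmax(d)
        if 0<k<len(d)-1:
            a,b,e=d[k-1:k+2];out.append((c,r0+k+.5+.5*(a-e)/(a-2*b+e)))
    out=np.array(out);m=np.ones(len(out),bool)
    for _ in range(4):
        p=np.polyfit(out[m,0],out[m,1],1);r=out[:,1]-np.polyval(p,out[:,0]);m=abs(r)<max(.4,1.5*r[m].std())
    return p,m.sum(),r[m].std()
ux=np.array([.7745,-.6325]);uy=np.array([.6325,.7745]);C=np.array([576.6,59.])
U=edge(list(range(20,120))+list(range(172,203)),25,42,1);L=edge(list(range(55,136))+list(range(182,205)),160,178,-1)
B=edge(list(range(5,120))+list(range(175,210)),8,24,-1)
print(U,L,B)
z=131
def at(p,c,z):q=onz(W,(c,np.polyval(p[0],c)),z)[:2]-C;return q@ux,q@uy
for c in(30,110,200):
    x,y=at(U,c,z);a,b=at(L,60,z),at(L,200,z);yl=a[1]+(x-a[0])*(b[1]-a[1])/(b[0]-a[0]);print(x,y,yl,yl-y)
print([at(B,c,12) for c in(20,200)])
```

```text
(array([ 0.007, 32.401]), np.int64(118), np.float64(0.1514850042637659)) (array([  0.01 , 167.613]), np.int64(87), np.float64(0.18636295824989238)) (array([-0.003, 14.903]), np.int64(150), np.float64(0.10571751331527342))
43.79992212003523 -43.29409914839646 42.59603952912356 85.89013867752001
-5.513368633448945 -42.79357270450459 43.20781329791105 86.00138600241564
-60.984527506994205 -42.23054433090987 43.89598071494113 86.126525045851
[(np.float64(124.0200484147367), np.float64(-74.72636524286843)), (np.float64(-43.11074490514186), np.float64(-74.56475175970148))]
```

```bash
python3 -m jog '0 0 .03 0 0 0 120;0 0 0 0 0 0 120;0 0 0 0 0 0 120;0 0 0 0 0 0 120'; python3 -c "
from rig import ctrl
print(ctrl.hand_in())"
```

```text
t: 28.6
eef_pos: [539.7, 165.6, 236.2]
tool_rot: [0.64, 0.302, -0.303, -0.638]
force: [-0.8, -0.0, 0.4]
grip_width: 45.3
the job is handed in; nothing more can be done
None
```

I put the white-disc carrier on the two pins, then levelled the probe by its handle, swung it over the stage and let go. I handed the job in at 28.6 s. No verdict was reported.

**Carrier:** I lined it up by sighting the pin through the visible hole and lowered it in small steps. It met the stage at the expected height, with the contact force reaching about 7 N before I released it. Pictures afterwards show it flat on the stage with the white disc up and both pins through it.

**Probe:**
- **Centring:** after release, the probe's centreline measured within about 1 mm of the stage's middle. The slope of its edges allows up to about 2 mm (limit 8 mm), with a swing error of about 0.01 rad.
- **Tilt:** two wrist views gave about +0.025 and −0.006 rad (limit 0.06).
- **Disagreement:** a coarser two-camera estimate from the probe's free-end corners gave about 0.08 rad. Its two corner heights differed by 8 mm, so I trusted the wrist views.

**Other things:** the window clearance was not measured directly. It relies on the level measurement and the given 17 mm gap. The later pictures showed nothing else moved, and the arm was clear of everything when I handed in.

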